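# Peel a drip tray off the clinging stack and hold it under the gearcase drain

### The job

Take the tray box's lid by its front bar and ease it back onto its stop, without letting it slam. The drip trays inside cling to one another: take the top one by its rim, peel it by lifting a front corner while the opposite back corner stays down, and leave the next tray in its nest. Bring the tray, level, just below the mouth of the bronze drain elbow so that drips would fall well inside it, and finish holding it there in the gripper, touching nothing else, with the other things on the bench left where they lie.

Things in the scene. Friction and masses are not known exactly. Their poses are not given: they have to be found in the camera images.
- tray_box: Dark blue-green sheet-steel tray box, 176 (x) x 236 (y) x 86 mm high, fixed to the bench, walls 3 mm. Origin: centre of its underside; +x points to its back (hinge side), -x to its front (handle side), +y to its left. The tray stack stands inside with its centre 10 mm behind the box centre, leaving about 40 mm free between the tray rims and the front wall and 20 mm at the back, 30 mm at each end.
- lid (a joint): Hinge angle of the lid (rad): 0 shut, 1.66 open on its stop (a little past upright, leaning on two straps behind the hinge). Stiff hinge (about 0.45 N m): the lid (0.42 kg) stays where it is left.
- lid_bar (a point): Middle of the lid's steel front bar: round, 10 mm thick, 120 mm long, parallel to the box's y axis, standing 42 mm clear out in front of the lid's front edge (37 mm free gap); it goes round with the lid. With the lid open it stands above the lid's upper edge.
- lid_hinge (a point): Middle of the lid's hinge line, at the top of the box's back wall; the line runs along the box's y axis; 87 mm above the bench. The bar goes round it at a radius of 224 mm, up and towards the back.
- tray_top: Top drip tray of the nested stack, formed galvanised sheet, 110 (x) x 170 (y) x 32 mm deep, 0.12 to 0.19 kg. Origin: centre of its underside; z up, -x its front (faces the box front), +y its left. Rim all round, 13.5 mm wide with upright faces, from 18 to 32 mm above the origin, resting on the next tray's rim. Inside it a 4 mm step, then sloping walls to a floor 65 x 125 mm.
- front_rim (a point): Middle of the top tray's front rim, on its upper face, halfway across its 13.5 mm. Its two upright faces are 14 mm high and make the grip; outside fingers reaching deeper than 14 mm below this point seize the next tray too.
- tray_next: The tray directly below, same shape and axes, 0.2 kg, loose; its origin starts 14 mm below the top tray's. Old grease near both back corners makes the top tray cling to it: lifted straight up, the top tray drags its back up out of the nest. Tipped about its back edge, front up by about 0.2 rad, the top tray comes free and can be lifted away.
- nest_seat (a point): Where the origin of the next tray lies in the box when it is properly down in the nest (31 mm above the bench).
- front_right (a point): Front right (-x, -y) outer corner of the top tray, at the height of the rim's top.
- front_left (a point): Front left (-x, +y) outer corner of the top tray, at the height of the rim's top.
- back_right (a point): Back right (+x, -y) outer corner of the top tray, at the height of the rim's top.
- back_left (a point): Back left (+x, +y) outer corner of the top tray, at the height of the rim's top.
- gearcase: Dark grey torpedo-shaped outboard gearcase (235 mm long, 76 mm thick, axis 205 mm above the bench, with skeg below and plate and leg above, to 425 mm) on a red-posted bench stand, fixed. Origin: on the bench, below the middle of the torpedo; its nose points to -y. The bronze drain elbow comes out of the nose and turns down.
- drain_mouth (a point): Centre of the open lower end of the bronze drain elbow (18 mm across, opening downward), 165 mm from the gearcase origin along its -y and 160 mm above the bench. The nose of the gearcase begins 45 mm away from it; nothing but the bench is below it.
- intake_grille: Bronze intake grille lying flat, 115 x 66 x 7 mm. Leave alone.
- grommet: Black rubber exhaust grommet, 58 mm across, 21 mm high. Leave alone.
- tilt_bracket: Cast-aluminium tilt bracket, 105 x 62 x 59 mm high. Leave alone.
- spanner: Red-handled steel combination spanner, lying, about 197 mm long, 11 mm thick. Leave alone.
- oil_bottle: Black oil bottle with yellow cap, 66 mm across, 170 mm high. Leave alone.

How it is judged (in metres and radians):
On the way, in this order (a step that is already met when the one before it is completed fails the run):
1. the lid rests open on its stop (value of joint lid above 1.6 rad and velocity of joint lid below 0.1 rad/s), for 0.2 s.
2. the gripped top tray is peeled: a front corner is lifted 12 mm or more off the next tray while the opposite back corner is still down on it (((z of front_right in the frame of tray_next above 0.058 m and z of back_left in the frame of tray_next below 0.0505 m and contact force between the fingers and tray_top above 0.5 N) or (z of front_left in the frame of tray_next above 0.058 m and z of back_right in the frame of tray_next below 0.0505 m and contact force between the fingers and tray_top above 0.5 N))), for 0.1 s.
At the end, for the whole second after the job is handed in: Gripper holds the top tray still, level to 8 deg, drain mouth over its floor (32 mm front-back, 62 mm sideways of middle) and 2-68 mm above its rim; tray and arm touch nothing else; next tray in nest to 5 mm, lid within 0.08 rad of its stop, other things within 30 mm (x of drain_mouth in the frame of tray_top between -0.032 and 0.032 m and y of drain_mouth in the frame of tray_top between -0.062 and 0.062 m and z of drain_mouth in the frame of tray_top between 0.034 and 0.1 m and angle between tray_top's own z axis and vertical below 0.14 rad and linear speed of tray_top below 0.03 m/s and height (world z) of tray_top above 0.05 m and contact force between the fingers and tray_top above 0.5 N and contact force between each of tray_top, the arm and gearcase below 0.2 N and contact force between tray_top and tray_next below 0.2 N and contact force between each of tray_top, the arm and tray_box below 0.2 N and distance between tray_next and nest_seat below 0.005 m and angle between tray_next's own z axis and vertical below 0.05 rad and value of joint lid above 1.58 rad and distance of each of intake_grille, grommet, tilt_bracket, spanner, oil_bottle from where it was at the start of the episode below 0.03 m); the arm keeps its last pose, push and grip.
It fails at once if the lid slams onto its stop (faster than 1.2 rad/s in the last 0.2 rad) (value of joint lid above 1.46 rad and velocity of joint lid above 1.2 rad/s).
It fails at once if the next tray is dragged up out of its nest (10 mm at its middle, or tipped 0.08 rad) (distance between tray_next and nest_seat above 0.01 m or angle between tray_next's own z axis and vertical above 0.08 rad).
It fails at once if another thing on the bench is knocked away by 40 mm or over (distance of any of intake_grille, grommet, tilt_bracket, spanner, oil_bottle from where it was at the start of the episode above 0.04 m).
It also fails if it takes over 69 s, if anything falls off the work surface, if the arm or the gripper's body presses on something with over 40 N, if the wrist force passes 120 N, or if a joint passes its speed limit or range.

### The arm

A 6-joint arm with a two-finger parallel gripper is mounted at the origin on the work surface. World frame = base frame: x ahead of the robot, y to its left, z up, the work surface at z = 0. Lengths are in m, angles in degrees, forces in N, time in s.
With the tool pointing down it reaches from about 0.3 to 0.75 m from the base axis. Payload 8.5 kg.
Tool frame: the origin (TCP) lies between the finger pads; the fingertips stand 19 mm ahead of it and the grasp point (between the pads) is the TCP; z points along the fingers, y is the direction in which the jaws open and shut (so a half turn about z gives the same grasp; the last joint's range is limited). The gripper opens to 85 mm and grips with 20 to 120 N. Pads are 22 mm wide; open, the fingers measure 114 mm over their backs; the gripper's body (76 mm by 85 mm) begins 54 mm behind the grasp point. The pads swing forward as they close: fully open they stand 13 mm farther back than shut.
Start: joints at [56.133, 21.807, 74.336, -0, 83.858, -12.336], TCP at [0.202, 0.512, 0.216] pointing down, gripper open.
Joint ranges: [-178.18, 178.18], [-50.72, 133.34], [12.68, 142.11], [-81.47, 261.47], [9.98, 163.14], [-165.26, 165.26]. Speed limits (degrees/s): [136.94, 136.94, 180, 180, 180, 180].

### API

Orientations are given as a 3x3 rotation matrix whose columns are the frame's x, y, z axes.
In Python, from rig import env gives the robot as it stands.
- The arm moves only by the shell command python3 -m pendant 'ROWS' [OPENING] [FORCE]. ROWS is JSON, a list of rows, each a list of 2 entries, a list of its own where there are three numbers: the shift along the tool's x, y, z scaled (see below), then the turn, a rotation vector about the tool's x, y, z scaled (see below). A call has 1 to 20 rows; each row shifts and turns the commanded pose from where the row before left it, along the tool's axes as they then stand; what a row does not reach is not made up. The controller multiplies each number of a shift by 0.1 m and each number of a turn by pi/2 rad. A row lasts 1/8 s, in which the tool goes at most 62.5 mm and 10.7 degrees, less where a joint would pass 70% of its speed; a pose out of reach is approached as far as the arm can. A call with a number of a shift or a turn outside -1 to 1 is refused whole. A call with a gripper value outside its range is refused whole. OPENING is the gripper command: -1 is shut, 1 is fully open, values between are in proportion, set as the call begins (- or left out, the last holds). The fingers move at their own pace and stop on an object; FORCE is the grip in N (left out, the last holds). Time passes only in rows, so rows that do not move let the fingers close. It gives the time, the measured TCP pose, the force and the opening at its end, in the units of the state.
- env.observe(): the state, without advancing time (a new reading comes with each control period).
- env.get_image(name): name is "scene" or "side" or "wrist"; returns a dict with "image" (400x640x3 uint8, red, green, blue), "K" (3x3 intrinsics, pixels), "R" (3x3) and "t" (3): a world point X has camera coordinates R X + t. Camera axes: x right, y down, z forward; pixel columns grow to the right and rows downward; lengths in m; the calibration is good to about 2 mm. A picture is of the moment at which its call begins. There is no depth.
- env.close_job(): hands the job in, once; it reports no verdict.
The state is a dict: "time_s": time; "q": joint angles; "qvel": joint speeds; "joint_efforts": joint torques, N m; "position": TCP position; "tool_rot": TCP orientation; "ft_force": force on the tool from outside, world axes, zero at the start; "wrist_torque": the same for the moment, N m; "grip_width": finger opening in m.
Only numpy, scipy, OpenCV 4.12 (cv2) and the standard library are available. Lean on these libraries where they do the work, as an engineer would, in place of code of your own. Each camera call takes 0.05 s, during which the arm holds its last target.

## Working session

There is one attempt and no reset: what is moved stays moved. The work goes in short steps, Python scripts to look and compute and a shell command to move; the robot and the scene stay as the last step left them, time stands still between calls to the robot, and variables do not carry over. Pictures are saved under pics/ and viewed, and the job is handed in when it is done.

```bash
ls; mkdir -p pics; python3 - <<'E'
from rig import env
import cv2,json,numpy as np
o=env.observe()
print({k:np.round(v,3).tolist() for k,v in o.items()})
for n in ["scene","side","wrist"]:
    d=env.get_image(n); cv2.imwrite(f"pics/{n}0.png",d["image"][:,:,::-1])
    print(n,np.round(d["K"],1).tolist(),np.round(d["R"],4).tolist(),np.round(d["t"],4).tolist())
E
```

```text
pics
{'time_s': 0.0, 'q': [56.133, 21.84, 74.384, 0.002, 83.858, -12.335], 'qvel': [0.026, -0.009, -0.031, -0.124, 0.029, 0.01], 'joint_efforts': [-0.002, -44.847, -23.128, -0.0, 0.005, -0.0], 'position': [0.202, 0.511, 0.216], 'tool_rot': [[-0.93, 0.367, -0.001], [0.367, 0.93, -0.001], [0.0, -0.001, -1.0]], 'ft_force': [-0.007, -0.159, 0.543], 'wrist_torque': [0.013, -0.022, 0.034], 'grip_width': 0.085}
scene [[509.4, 0.0, 316.9], [0.0, 509.4, 195.6], [0.0, 0.0, 1.0]] [[0.6358, 0.7718, 0.0071], [0.4263, -0.3435, -0.8368], [-0.6434, 0.5351, -0.5474]] [-0.3561, -0.1259, 1.7386]
side [[420.2, 0.0, 319.5], [0.0, 420.2, 198.5], [0.0, 0.0, 1.0]] [[-0.9323, -0.3615, -0.0107], [-0.2758, 0.7298, -0.6256], [0.234, -0.5803, -0.7801]] [0.5613, 0.2142, 1.3163]
wrist [[350.3, 0.0, 313.9], [0.0, 350.3, 202.2], [0.0, 0.0, 1.0]] [[0.3661, 0.9306, -0.0016], [0.8879, -0.3488, 0.3], [0.2786, -0.1112, -0.9539]] [-0.5502, -0.0394, 0.3808]
```

View pics/scene0.png

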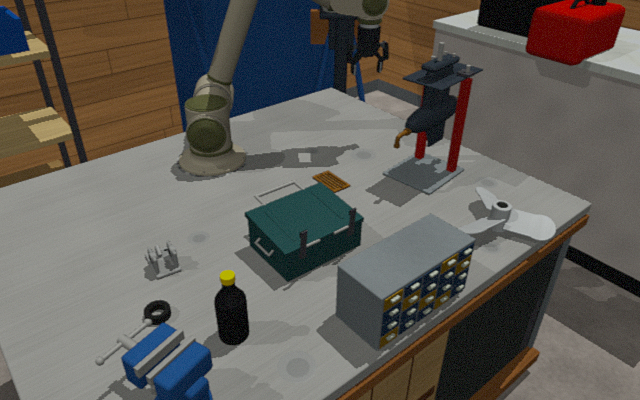

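View pics/side0.png

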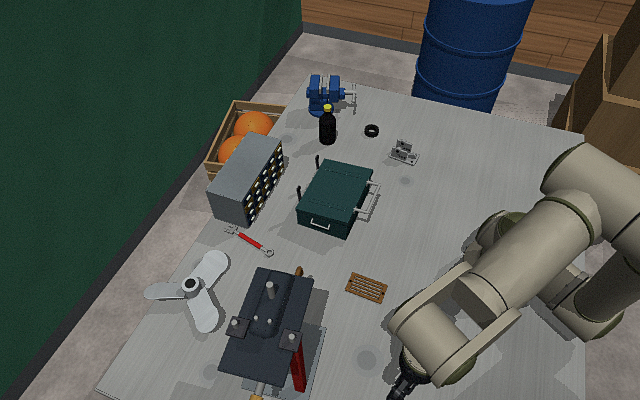

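View pics/wrist0.png

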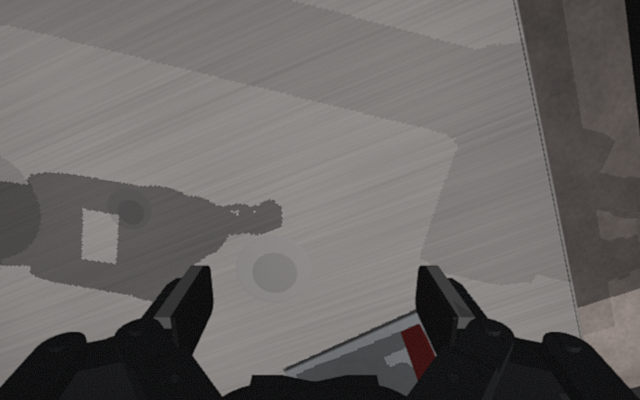

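```bash
cat > h.py <<'E'
import numpy as np,cv2
def ray(d,u,v):
    K,R,t=map(np.asarray,(d["K"],d["R"],d["t"]))
    c=-R.T@t; r=R.T@np.linalg.solve(K,[u,v,1.]); return c,r/np.linalg.norm(r)
def onz(d,u,v,z):
    c,r=ray(d,u,v); return c+r*(z-c[2])/r[2]
def tri(obs):
    A=np.zeros((3,3));b=np.zeros(3);L=[]
    for d,u,v in obs:
        c,r=ray(d,u,v);P=np.eye(3)-np.outer(r,r);A+=P;b+=P@c;L.append((c,P))
    X=np.linalg.solve(A,b); return X,[np.linalg.norm(P@(X-c)) for c,P in L]
def proj(d,X):
    p=np.asarray(d["K"])@(np.asarray(d["R"])@np.asarray(X)+np.asarray(d["t"])); return p[:2]/p[2]
def crop(d,name,x0,y0,x1,y1,s):
    im=d["image"][y0:y1,x0:x1,::-1]; cv2.imwrite(f"pics/{name}.png",cv2.resize(im,None,fx=s,fy=s,interpolation=cv2.INTER_CUBIC))
E
python3 - <<'E'
from rig import env; from h import *
import pickle
s=env.get_image("scene"); d=env.get_image("side"); pickle.dump((s,d),open("v0.pkl","wb"))
crop(s,"s1",240,170,400,290,5); crop(d,"d1",280,140,400,250,6); crop(s,"s2",380,40,500,190,4);crop(d,"d2",210,250,340,400,4)
E
```

```text
(no output)
```

View pics/s1.png

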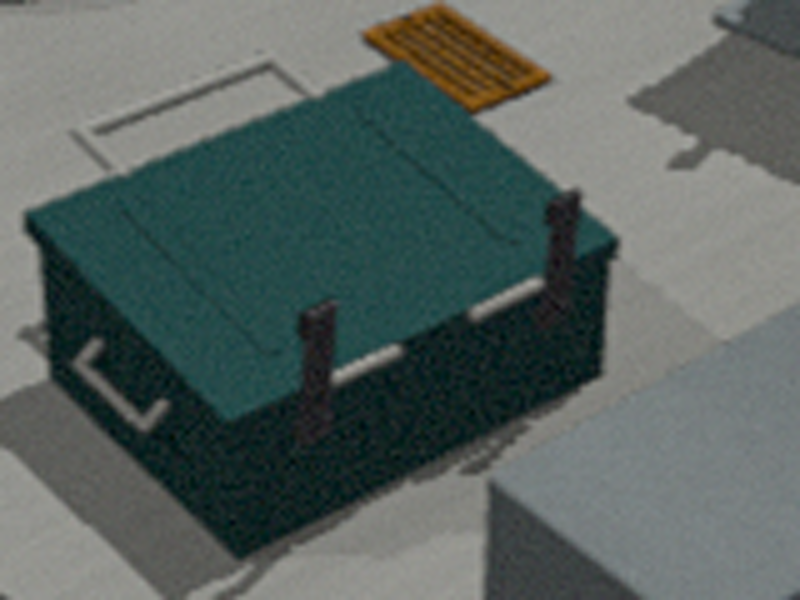

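View pics/d1.png

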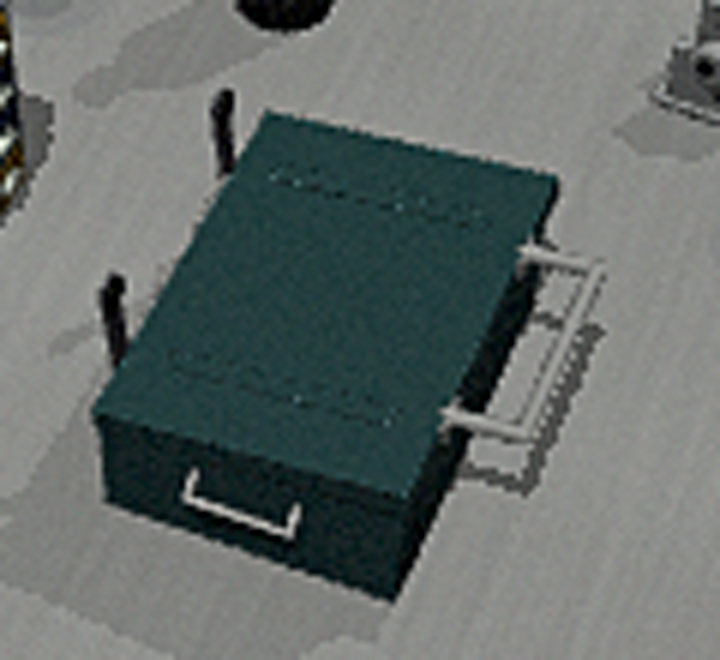

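View pics/s2.png

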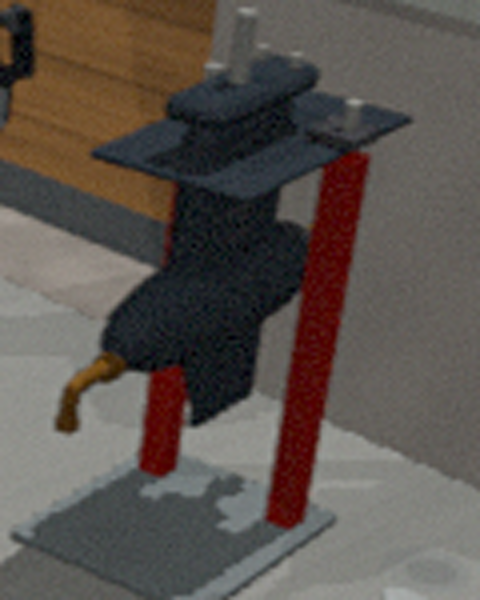

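View pics/d2.png

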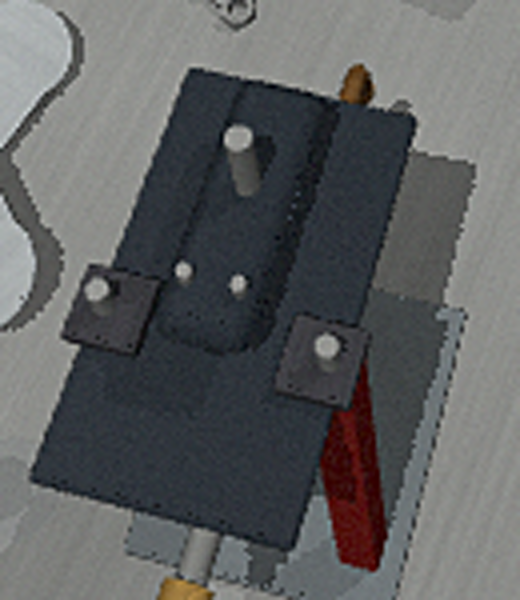

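```bash
python3 - <<'E'
from h import *; import pickle
s,d=pickle.load(open("v0.pkl","rb"))
S1=lambda u,v:(s,240+u/5-.4,170+v/5-.4); D1=lambda u,v:(d,280+u/6-.4,140+v/6-.4)
S2=lambda u,v:(s,380+u/4-.4,40+v/4-.4); D2=lambda u,v:(d,210+u/4-.4,250+v/4-.4)
for n,a,b in [("FR?",S1(400,62),D1(405,497)),("BR?",S1(615,242),D1(95,410)),("BL?",S1(228,418),D1(268,115)),("FL?",S1(26,218),D1(555,180)),("barL",S1(76,133),D1(598,265)),("barR",S1(270,66),D1(525,432)),("elbow",S2(67,400),D2(357,80))]:
    X,e=tri([a,b]); print(n,X.round(4),np.round(e,4))
print(onz(*S2(67,430),.16), onz(*S2(67,390),.178))
print("elbow top side",onz(*D2(357,80),.2))
# stand/gearcase plate corners
for n,u,v in [("a",92,155),("b",245,195),("c",412,122)]: print(n,onz(*S2(u,v),.38))
E
```

```text
FR? [0.4777 0.0783 0.1055] [0.0014 0.0014]
BR? [0.6572 0.0711 0.0867] [0.0001 0.0001]
BL? [ 0.6474 -0.1675  0.088 ] [0.0006 0.0006]
FL? [ 0.4705 -0.1635  0.1029] [0.0005 0.0005]
barL [ 0.4288 -0.105   0.1091] [0.0005 0.0005]
barR [0.4338 0.0184 0.1059] [0.0009 0.0009]
elbow [0.5323 0.3206 0.1817] [0.0021 0.0021]
[0.53511906 0.3174919  0.16      ] [0.51451813 0.33710764 0.178     ]
elbow top side [0.52903534 0.33111028 0.2       ]
a [0.55701313 0.28816402 0.38      ]
b [0.66444954 0.31070177 0.38      ]
c [0.64921593 0.50628124 0.38      ]
```

```bash
python3 -m pendant '[[[0,0,0],[0,0,0.098]],[[0,0,0],[0,0,0.098]],[[0,0,0],[0,0,0.098]],[[0,0,0],[0,0,0.098]],[[0,0,0],[0,0,0.098]],[[0,0,0],[0,0,0.098]],[[0,0,0],[0,0,0.098]],[[0,0,0],[0,0,0.098]]]' -0.3
python3 -m pendant '[[[-0.455,0.2075,-0.03],[0,0,0]],[[-0.455,0.2075,-0.03],[0,0,0]],[[-0.455,0.2075,-0.03],[0,0,0]],[[-0.455,0.2075,-0.03],[0,0,0]],[[-0.455,0.2075,-0.03],[0,0,0]],[[-0.455,0.2075,-0.03],[0,0,0]],[[-0.455,0.2075,-0.03],[0,0,0]],[[-0.455,0.2075,-0.03],[0,0,0]],[[-0.455,0.2075,-0.03],[0,0,0]],[[-0.455,0.2075,-0.03],[0,0,0]],[[-0.455,0.2075,-0.03],[0,0,0]],[[-0.455,0.2075,-0.03],[0,0,0]],[[0,0,0],[0,0,0]]]'
python3 - <<'E'
from rig import env; from h import *
import pickle
s=env.get_image("wrist"); pickle.dump(s,open("w1.pkl","wb")); crop(s,"w1",0,0,640,400,1.25)
o=env.observe(); R=np.array(o["tool_rot"]);c=-np.array(s["R"]).T@np.array(s["t"])
print((R.T@(c-o["position"])).round(4),(R.T@np.array(s["R"]).T).round(3),o["q"])
E
```

```text
time_s: 1.25
position: [0.2018, 0.5115, 0.2162]
tool_rot: [[0.042, 0.999, -0.0], [0.999, -0.042, -0.0], [-0.0, -0.0, -1.0]]
ft_force: [-0.2, -0.3, -0.5]
grip_width: 0.03
time_s: 2.88
position: [0.4316, -0.0456, 0.252]
tool_rot: [[0.04, 0.999, -0.0], [0.999, -0.04, -0.0], [-0.0, -0.0, -1.0]]
ft_force: [-0.6, 0.9, 0.2]
grip_width: 0.0298
[ 0.0762  0.0008 -0.1584] [[-0.    -0.954 -0.301]
 [ 1.    -0.001 -0.   ]
 [-0.    -0.301  0.954]] [-2.15793397e+01  8.35890991e+00  8.72816606e+01  9.27825478e-03
  8.44041578e+01 -1.93489547e+01]
```

View pics/w1.png

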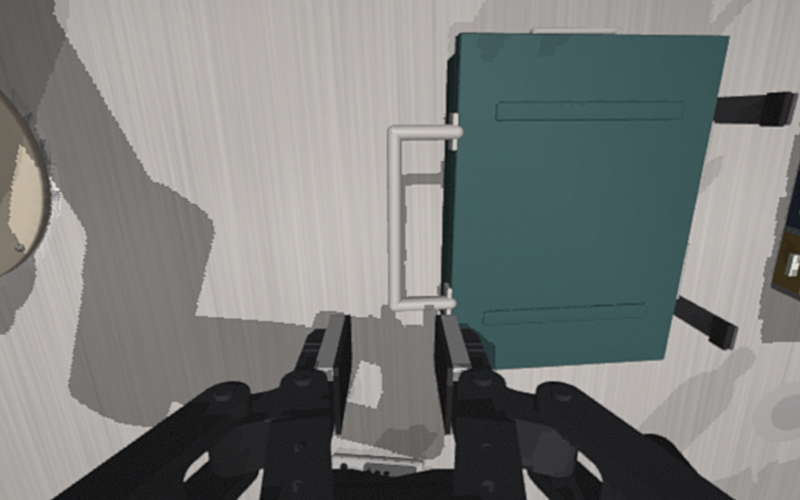

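```bash
python3 - <<'E'
from h import *; import pickle
s,d=pickle.load(open("v0.pkl","rb")); w=pickle.load(open("w1.pkl","rb"))
S1=lambda u,v:(s,240+u/5-.4,170+v/5-.4); D1=lambda u,v:(d,280+u/6-.4,140+v/6-.4); W=lambda u,v:(w,u/1.25-.1,v/1.25-.1)
for n,a,b,c in [("L",S1(270,66),D1(525,432),W(394,132)),("R",S1(76,133),D1(598,265),W(396,303)),("FL",S1(400,62),D1(405,497),W(458,34)),("BL",S1(615,242),D1(95,410),W(728,38)),("BR",S1(228,418),D1(268,115),W(663,359))]:
    X,e=tri([a,b,c]); print(n,X.round(4),np.round(e,4)); print("  ",tri([a,c])[0].round(4),tri([b,c])[0].round(4))
for n,p in [("FR",W(456,368))]: print(onz(*p,.1))
E
```

```text
L [0.4341 0.0194 0.1061] [0.0007 0.0017 0.0018]
   [0.4344 0.0201 0.1052] [0.4338 0.0208 0.1098]
R [ 0.4299 -0.1042  0.109 ] [0.0018 0.0008 0.0025]
   [ 0.4304 -0.1042  0.1091] [ 0.4303 -0.1023  0.1108]
FL [0.4776 0.0786 0.1056] [0.0015 0.0013 0.0003]
   [0.4771 0.0781 0.1061] [0.4782 0.079  0.105 ]
BL [0.6582 0.0713 0.0879] [0.0011 0.0013 0.002 ]
   [0.6591 0.0708 0.0886] [0.6576 0.0723 0.0897]
BR [ 0.6489 -0.1684  0.0897] [0.0007 0.0025 0.0024]
   [ 0.6503 -0.1697  0.0912] [ 0.6485 -0.1672  0.0909]
[ 0.47818499 -0.16562663  0.1       ]
```

```bash
python3 -m pendant '[[[0.02,0,0.25],[0,0,0]],[[0.01,0,0.25],[0,0,0]],[[0,0,0.25],[0,0,0]],[[0,0,0.25],[0,0,0]],[[0,0,0.25],[0,0,0]],[[0,0,0.2],[0,0,0]],[[0,0,0],[0,0,0]]]'
python3 -m pendant '[[[0,0,0],[0,0,0]],[[0,0,0],[0,0,0]],[[0,0,0],[0,0,0]],[[0,0,0],[0,0,0]]]' -1 30
```

```text
time_s: 3.8
position: [0.4299, -0.0388, 0.1067]
tool_rot: [[0.035, 0.999, -0.003], [0.999, -0.035, 0.001], [0.001, -0.003, -1.0]]
ft_force: [0.7, -1.0, 0.4]
grip_width: 0.03
time_s: 4.3
position: [0.431, -0.0402, 0.1076]
tool_rot: [[0.037, 0.999, 0.0], [0.999, -0.037, -0.0], [-0.0, 0.0, -1.0]]
ft_force: [-0.1, 0.5, -0.7]
grip_width: -0.0001
```

```bash
cat > look.py <<'E'
from rig import env; from h import *
import pickle,sys
n=sys.argv[1]; cam=sys.argv[2]
d=env.get_image(cam); pickle.dump(d,open(n+".pkl","wb"))
if len(sys.argv)>3:
    a=list(map(float,sys.argv[3:])); crop(d,n,*map(int,a[:4]),a[4])
else: crop(d,n,0,0,640,400,1.25)
E
python3 look.py w2 wrist; python3 look.py s3 scene 220 100 420 290 4;python3 look.py d3 side 280 130 440 250 5
```

```text
(no output)
```

View pics/w2.png

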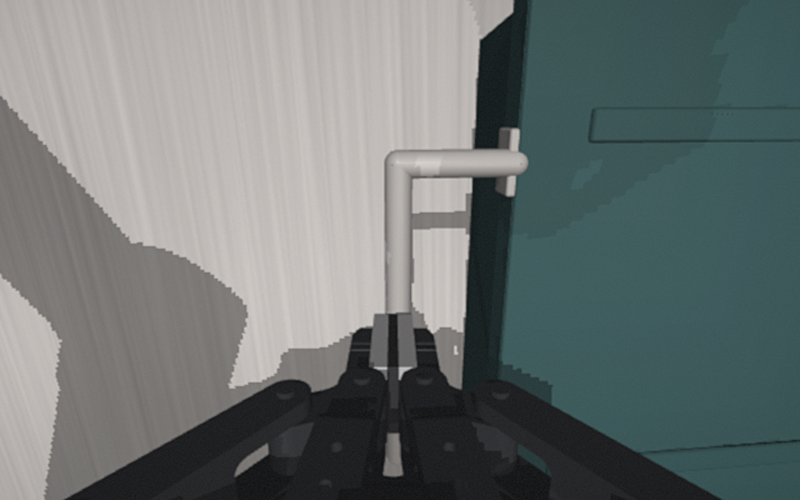

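View pics/s3.png

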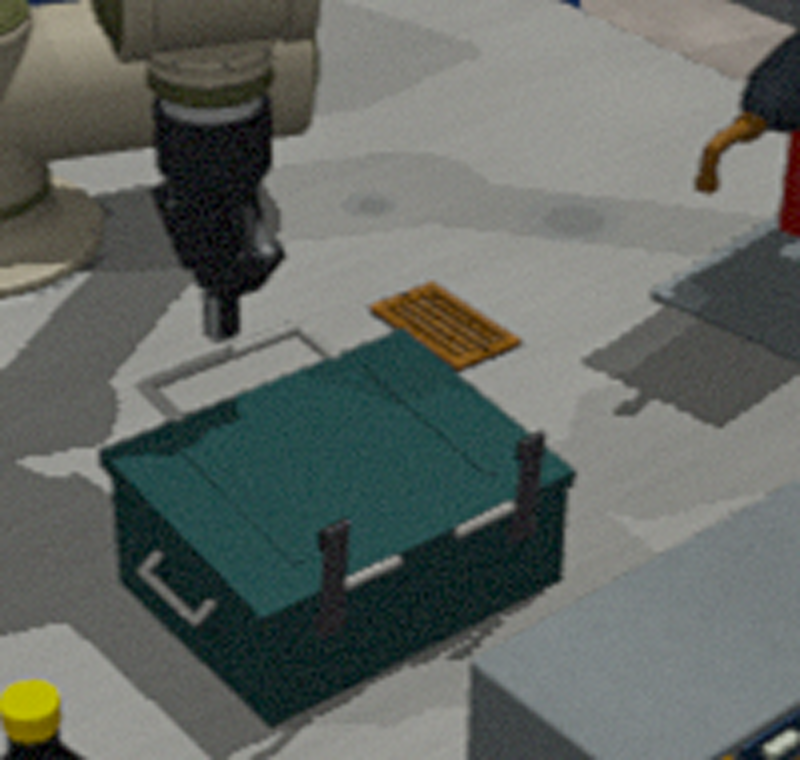

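View pics/d3.png

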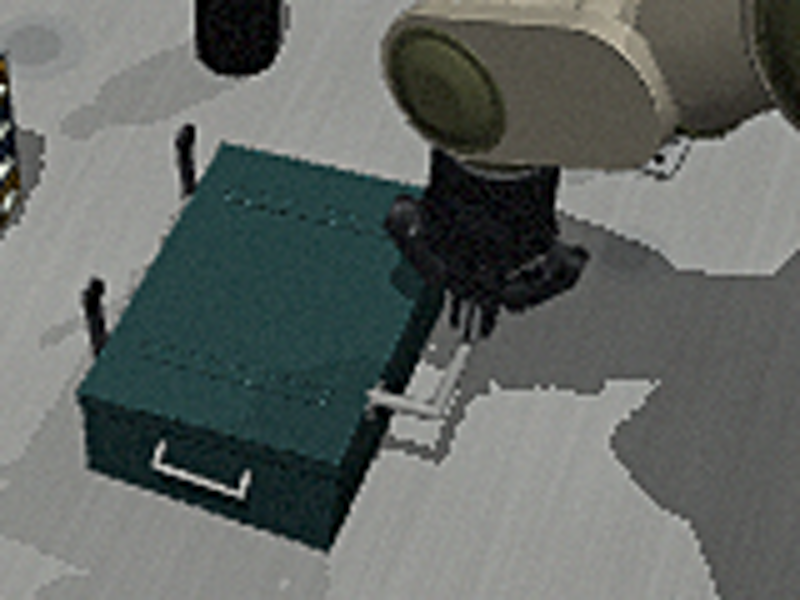

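```bash
python3 - <<'E'
from h import *; import pickle
L=lambda n:pickle.load(open(n+".pkl","rb"))
w1,w2,s3,d3,=L("w1"),L("w2"),L("s3"),L("d3")
W=lambda w,u,v:(w,u/1.25-.1,v/1.25-.1)
a=W(w1,394,132);b=W(w2,399,163);S=(s3,220+297/4-.4,100+333/4-.4);D=(d3,280+440/5-.4,130+412/5-.4)
for n,o in [("w1w2",[a,b]),("sd",[S,D]),("w2s",[b,S]),("w2d",[b,D]),("all",[a,b,S,D])]:
  X,e=tri(o);print(n,X.round(4),np.round(e,4))
tip=np.array([.431,-.0402,.1076-.019]); tcp=np.array([.431,-.0402,.1076])
for p in (tip,tcp):
  for n,d,f in [("w2",w2,lambda p:p*1.25),("s3",s3,lambda p:(p-[220,100])*4),("d3",d3,lambda p:(p-[280,130])*5)]: print(n,f(proj(d,p)).round(0))
E
```

```text
w1w2 [0.4352 0.021  0.1078] [0.0002 0.0002]
sd [0.4324 0.0194 0.1051] [0.0016 0.0016]
w2s [0.4349 0.0203 0.1052] [0.0007 0.0007]
w2d [0.4332 0.0206 0.1079] [0.0022 0.0022]
all [0.434  0.0201 0.1055] [0.0014 0.0016 0.0006 0.0031]
w2 [393. 300.]
s3 [223. 379.]
d3 [463. 359.]
w2 [393. 319.]
s3 [222. 355.]
d3 [465. 340.]
```

```bash
python3 look.py s4 scene 255 150 305 210 10;python3 look.py d4 side 355 170 405 220 12
```

```text
(no output)
```

View pics/s4.png

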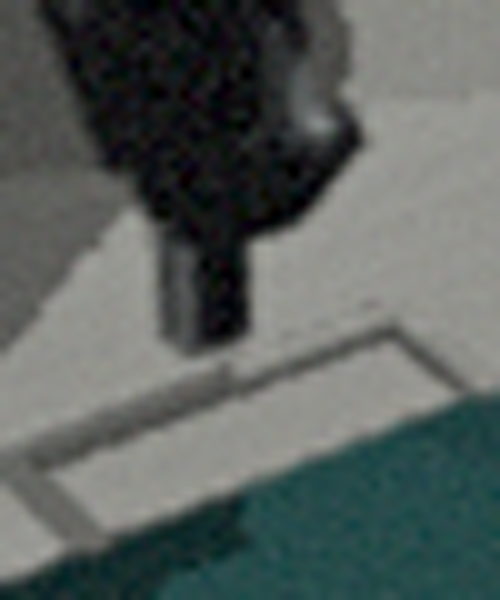

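View pics/d4.png

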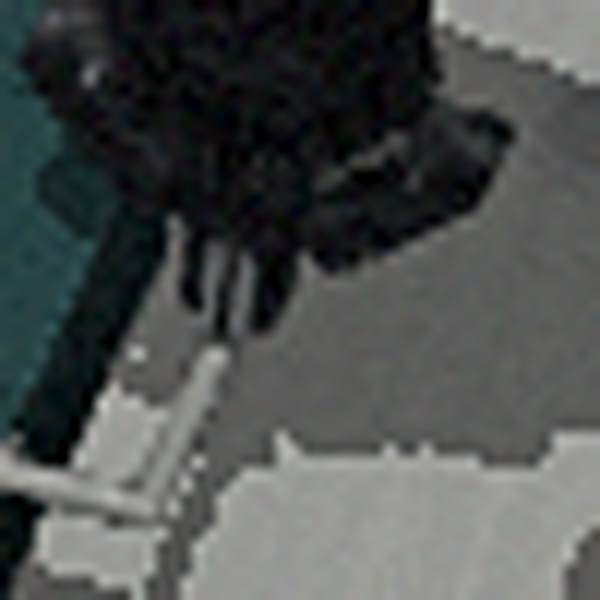

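```bash
python3 - <<'E'
from h import *; import pickle
from rig import env
L=lambda n:pickle.load(open(n+".pkl","rb"))
print(tri([(L("s4"),275.2,184.6),(L("d4"),375,197.6)])); o=env.observe();print(o["position"],o["q"],o["grip_width"])
E
```

```text
(array([ 0.42468393, -0.03645992,  0.11685256]), [np.float64(0.00031315137686842954), np.float64(0.0003131513768684049)])
[ 0.43087121 -0.04015205  0.10734832] [-2.10786268e+01  1.75398566e+01  1.01958288e+02 -7.45824648e-04
  6.05005394e+01 -1.89840634e+01] 4.114751745431646e-05
```

```bash
python3 -m pendant '[[[0,0,0],[0,0,0]],[[0,0,0],[0,0,0]],[[0,0.01,0.1],[0,0,0]],[[0,0.01,0.1],[0,0,0]],[[0,0,0.08],[0,0,0]],[[0,0,0],[0,0,0]]]' -0.3
python3 look.py s5 scene 255 150 305 210 10;python3 look.py d5 side 355 170 405 220 12; python3 look.py w5 wrist
```

```text
time_s: 5.3
position: [0.4325, -0.0401, 0.0786]
tool_rot: [[0.037, 0.999, -0.002], [0.999, -0.037, 0.001], [0.001, -0.002, -1.0]]
ft_force: [0.2, 0.1, 0.5]
grip_width: 0.0296
```

View pics/s5.png

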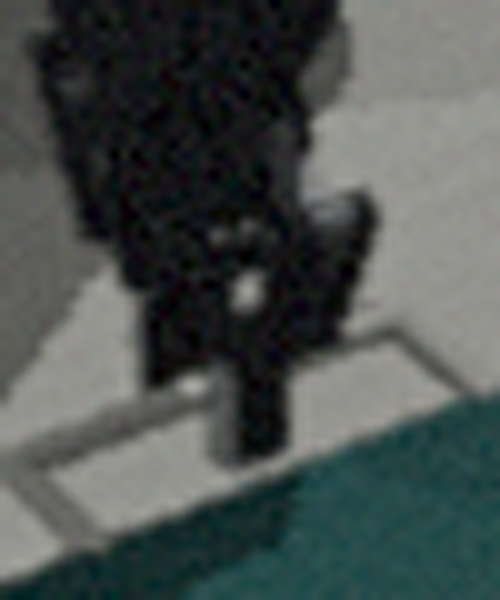

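View pics/d5.png

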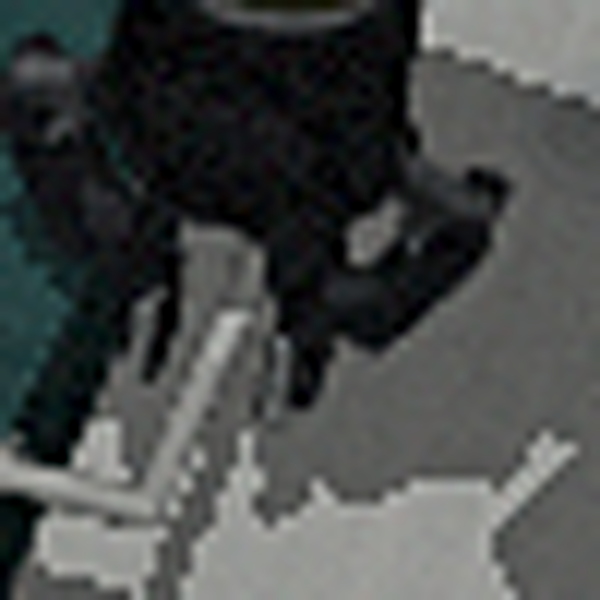

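View pics/w5.png

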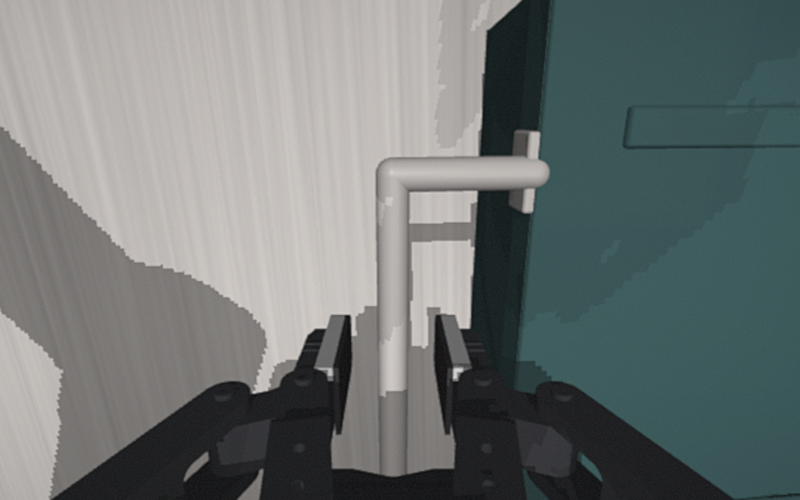

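```bash
python3 -m pendant '[[[0,0,0],[0,0,0]],[[0,0,0],[0,0,0]],[[0,0,0],[0,0,0]],[[0,0,0],[0,0,0]]]' -1 30
python3 look.py d6 side 355 170 405 220 12; python3 look.py w6 wrist
```

```text
time_s: 5.95
position: [0.4329, -0.0402, 0.0794]
tool_rot: [[0.036, 0.999, 0.0], [0.999, -0.036, -0.0], [-0.0, 0.0, -1.0]]
ft_force: [-0.3, -1.0, 0.3]
grip_width: 0.0088
```

View pics/d6.png

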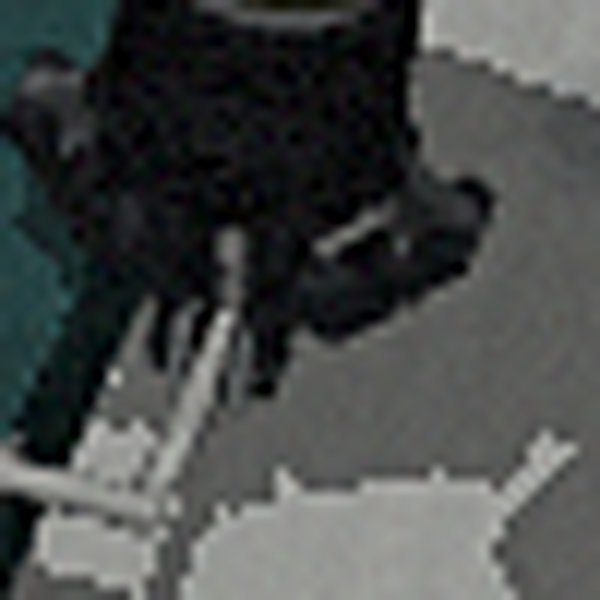

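View pics/w6.png

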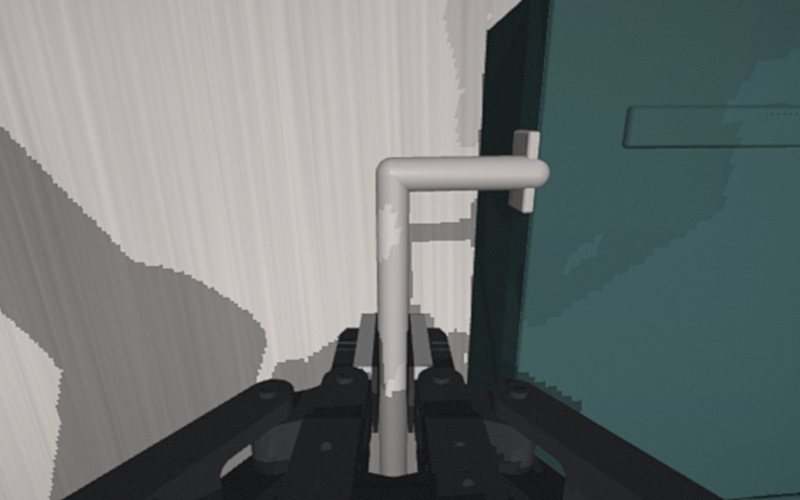

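```bash
python3 - <<'E'
import numpy as np
r=2.24;p=.086+.08*np.arange(22)
u=r*(np.cos(.086)-np.cos(p));w=r*(np.sin(p)-np.sin(.086))
print(",".join("[[0,%.3f,%.3f],[0,0,0]]"%(a,-b) for a,b in zip(np.diff(u),np.diff(w))))
E
```

```text
[[0,0.023,-0.178],[0,0,0]],[[0,0.037,-0.175],[0,0,0]],[[0,0.051,-0.172],[0,0,0]],[[0,0.064,-0.167],[0,0,0]],[[0,0.077,-0.162],[0,0,0]],[[0,0.090,-0.155],[0,0,0]],[[0,0.102,-0.147],[0,0,0]],[[0,0.113,-0.139],[0,0,0]],[[0,0.124,-0.129],[0,0,0]],[[0,0.134,-0.119],[0,0,0]],[[0,0.143,-0.108],[0,0,0]],[[0,0.151,-0.096],[0,0,0]],[[0,0.159,-0.083],[0,0,0]],[[0,0.165,-0.071],[0,0,0]],[[0,0.170,-0.057],[0,0,0]],[[0,0.174,-0.043],[0,0,0]],[[0,0.177,-0.029],[0,0,0]],[[0,0.179,-0.015],[0,0,0]],[[0,0.179,-0.001],[0,0,0]],[[0,0.179,0.013],[0,0,0]],[[0,0.177,0.028],[0,0,0]]
```

```bash
python3 -m pendant '[[[0,0.023,-0.178],[0,0,0]],[[0,0.037,-0.175],[0,0,0]],[[0,0.051,-0.172],[0,0,0]],[[0,0.064,-0.167],[0,0,0]],[[0,0.077,-0.162],[0,0,0]]]' -1 20
python3 -m pendant '[[[0,0.090,-0.155],[0,0,0]],[[0,0.102,-0.147],[0,0,0]],[[0,0.113,-0.139],[0,0,0]],[[0,0.124,-0.129],[0,0,0]]]'
python3 -m pendant '[[[0,0.134,-0.119],[0,0,0]],[[0,0.143,-0.108],[0,0,0]],[[0,0.151,-0.096],[0,0,0]],[[0,0.159,-0.083],[0,0,0]],[[0,0,0],[0,0,0]]]'
python3 look.py w7 wrist;python3 look.py s7 scene; python3 look.py d7 side
```

```text
time_s: 6.68
position: [0.458, -0.0411, 0.1646]
tool_rot: [[0.037, 0.999, -0.001], [0.999, -0.037, 0.0], [0.0, -0.001, -1.0]]
ft_force: [4.7, -0.9, -9.1]
grip_width: 0.0086
time_s: 7.18
position: [0.4996, -0.0425, 0.2215]
tool_rot: [[0.037, 0.999, -0.005], [0.999, -0.037, 0.0], [0.0, -0.005, -1.0]]
ft_force: [-5.4, -0.1, -0.5]
grip_width: 0.0083
time_s: 7.8
position: [0.5601, -0.0447, 0.2638]
tool_rot: [[0.036, 0.999, 0.002], [0.999, -0.036, -0.0], [-0.0, 0.002, -1.0]]
ft_force: [-2.6, 0.9, 9.8]
grip_width: 0.0087
```

View pics/w7.png

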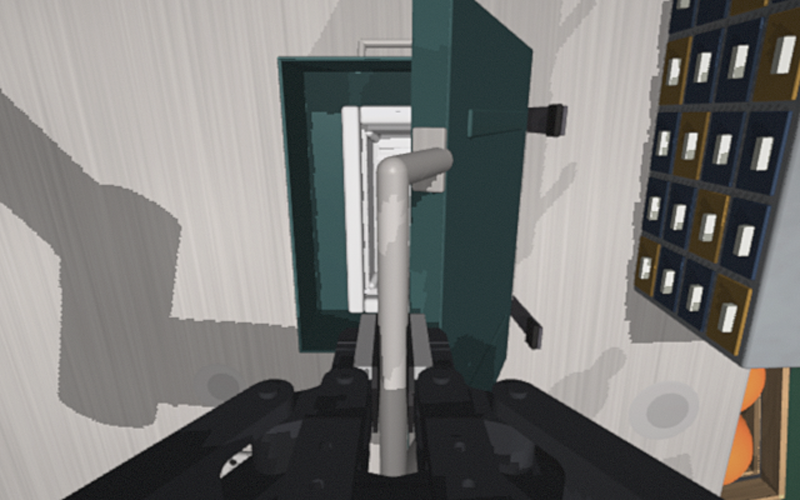

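View pics/s7.png

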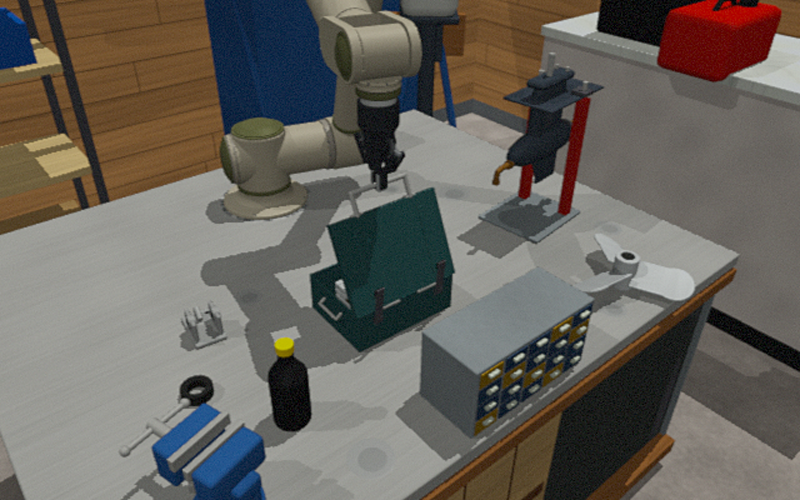

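View pics/d7.png

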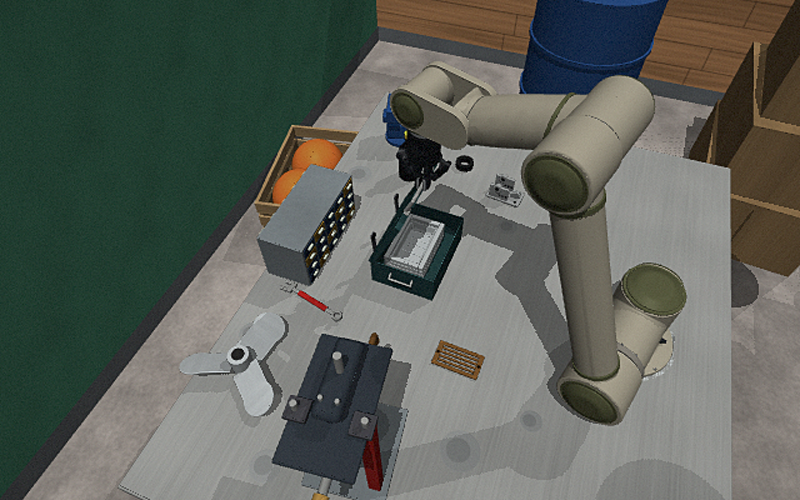

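```bash
python3 -m pendant '[[[0,0.165,-0.071],[0,0,0]],[[0,0.170,-0.057],[0,0,0]],[[0,0.131,-0.034],[0,0,0]],[[0,0.09,-0.019],[0,0,0]],[[0,0.09,-0.013],[0,0,0]]]'
python3 -m pendant '[[[0,0.09,-0.009],[0,0,0]],[[0,0.09,-0.004],[0,0,0]],[[0,0.09,0],[0,0,0]],[[0,0.09,0.004],[0,0,0]]]'
python3 look.py w8 wrist;python3 look.py s8 scene 240 110 400 290 4
```

```text
time_s: 8.57
position: [0.624, -0.0469, 0.2823]
tool_rot: [[0.036, 0.999, -0.001], [0.999, -0.036, 0.0], [0.0, -0.001, -1.0]]
ft_force: [-2.8, 0.6, 6.7]
grip_width: 0.0085
time_s: 9.07
position: [0.6605, -0.0482, 0.2837]
tool_rot: [[0.036, 0.999, 0.002], [0.999, -0.036, 0.0], [0.0, 0.002, -1.0]]
ft_force: [-2.0, 1.5, 3.3]
grip_width: 0.0087
```

View pics/w8.png

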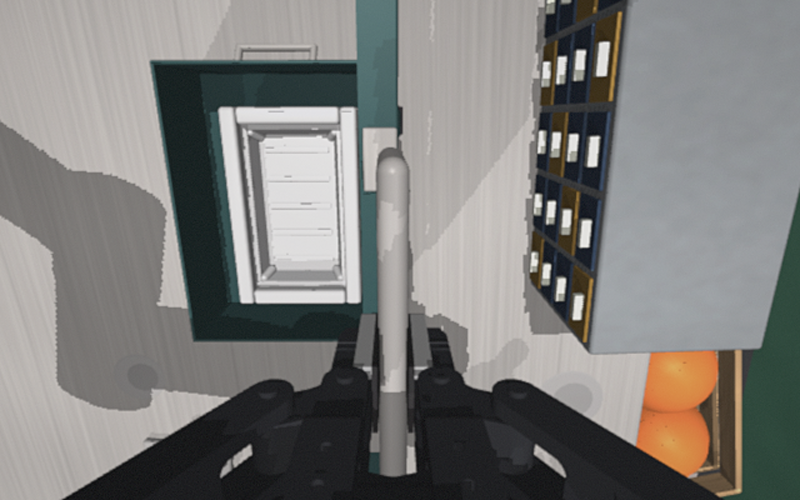

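View pics/s8.png

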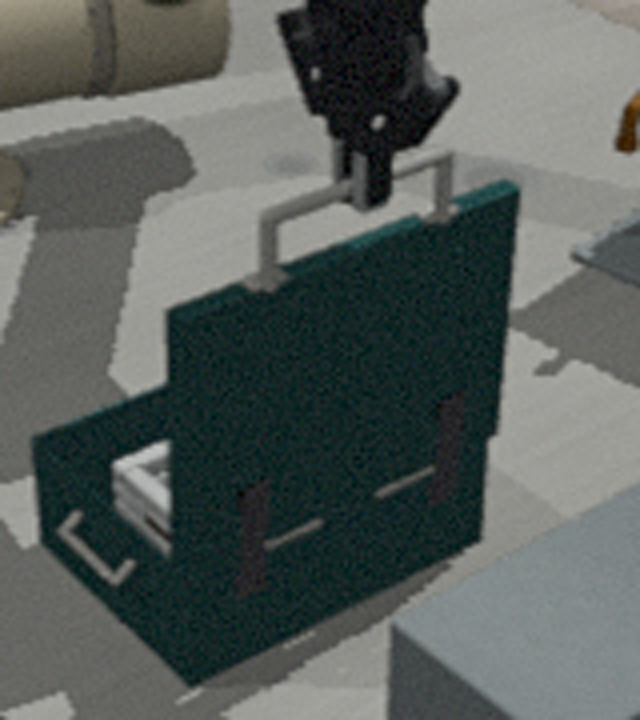

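```bash
for i in 1; do python3 -m pendant '[[[0,0.05,0.003],[0,0,0]],[[0,0.05,0.003],[0,0,0]],[[0,0.05,0.003],[0,0,0]]]'; python3 -m pendant '[[[0,0.04,0.004],[0,0,0]],[[0,0,0],[0,0,0]]]'; done
```

```text
time_s: 9.55
position: [0.6754, -0.0487, 0.2826]
tool_rot: [[0.036, 0.999, 0.001], [0.999, -0.036, 0.0], [0.0, 0.001, -1.0]]
ft_force: [-2.1, 2.3, 7.1]
grip_width: 0.0089
time_s: 9.8
position: [0.6757, -0.0487, 0.2826]
tool_rot: [[0.037, 0.999, -0.008], [0.999, -0.037, 0.0], [0.0, -0.008, -1.0]]
ft_force: [-24.3, 2.5, 11.5]
grip_width: 0.0085
```

```bash
python3 -m pendant '[[[0,0,0],[0,0,0]],[[0,-0.03,0],[0,0,0]],[[0,0,0],[0,0,0]]]'
python3 -m pendant '[[[0,0,0],[0,0,0]],[[0,0,0],[0,0,0]],[[0,0,0],[0,0,0]]]' -0.5
python3 -m pendant '[[[0,0,-0.3],[0,0,0]],[[0,0,-0.3],[0,0,0]],[[0,-0.1,-0.2],[0,0,0]],[[0,-0.4,0],[0,0,0]],[[0,-0.4,0],[0,0,0]],[[0,-0.4,0],[0,0,0]],[[0,-0.4,0],[0,0,0]],[[0,0,0],[0,0,0]]]'
python3 look.py w9 wrist;python3 look.py s9 scene; python3 look.py d9 side
```

```text
time_s: 10.18
position: [0.6757, -0.0487, 0.2827]
tool_rot: [[0.036, 0.999, 0.001], [0.999, -0.036, 0.0], [0.0, 0.001, -1.0]]
ft_force: [-5.3, 2.4, 9.4]
grip_width: 0.0083
time_s: 10.55
position: [0.6762, -0.0492, 0.2808]
tool_rot: [[0.037, 0.999, -0.001], [0.999, -0.037, 0.0], [0.0, -0.001, -1.0]]
ft_force: [-0.1, 0.7, -0.2]
grip_width: 0.0216
time_s: 11.55
position: [0.5045, -0.0426, 0.3624]
tool_rot: [[0.037, 0.999, 0.002], [0.999, -0.037, -0.001], [-0.001, 0.002, -1.0]]
ft_force: [-0.2, -0.1, 0.6]
grip_width: 0.0217
```

View pics/w9.png

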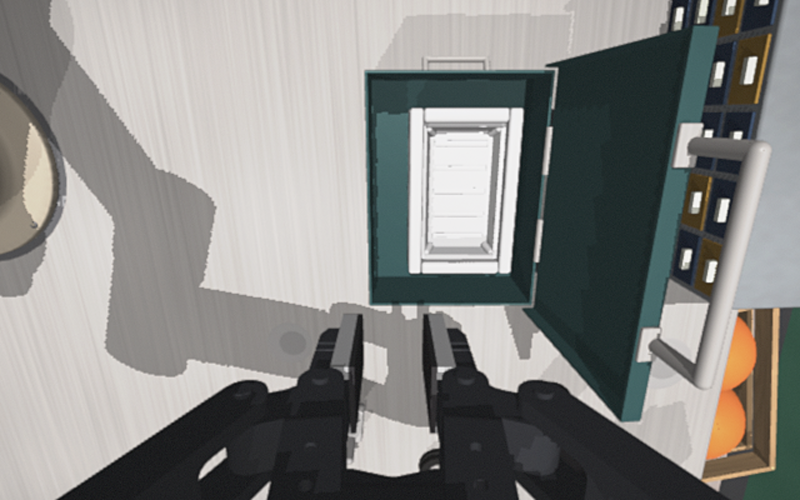

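View pics/s9.png

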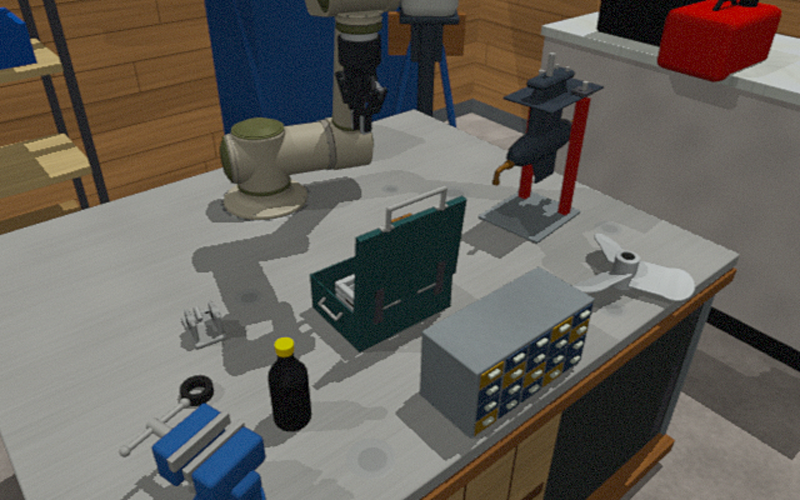

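View pics/d9.png

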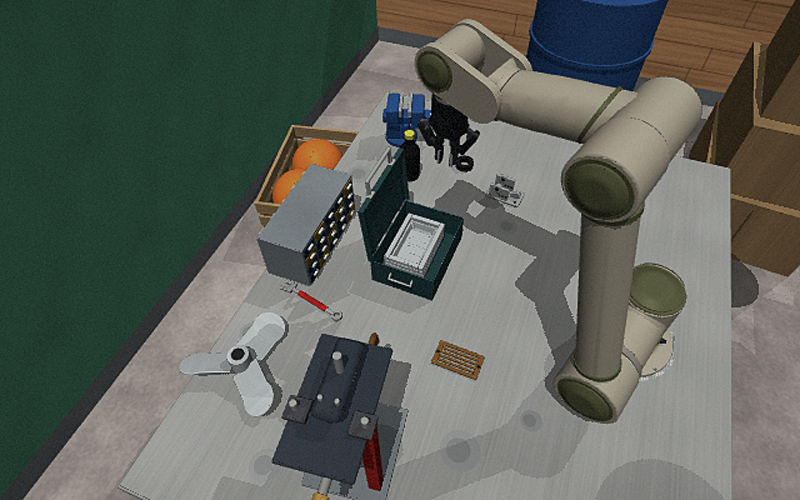

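```bash
python3 - <<'E'
import pickle; from h import *
L=lambda n:pickle.load(open(n+".pkl","rb"))
crop(L("w9"),"w9z",280,40,460,260,3.5); crop(L("w8"),"w8z",110,40,300,290,3); crop(L("d9"),"d9z",290,150,380,245,8)
E
```

```text
(no output)
```

View pics/w9z.png

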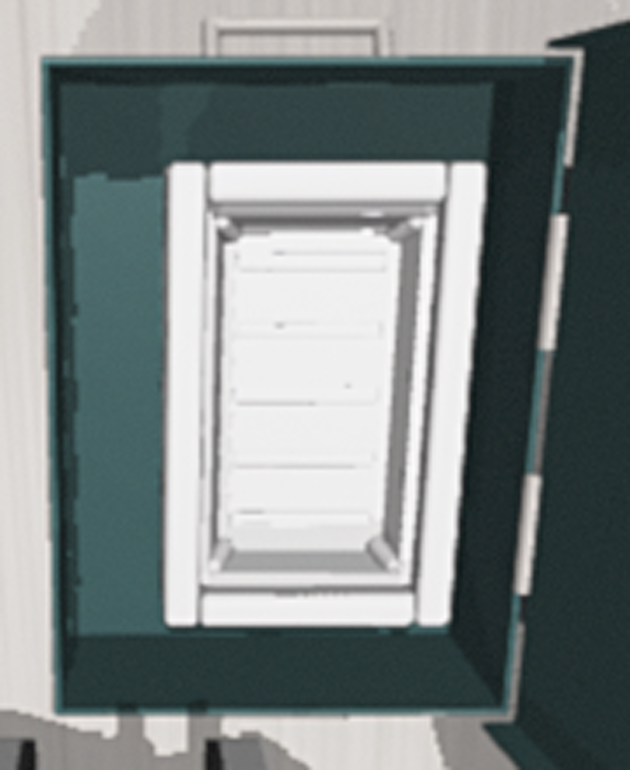

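View pics/w8z.png

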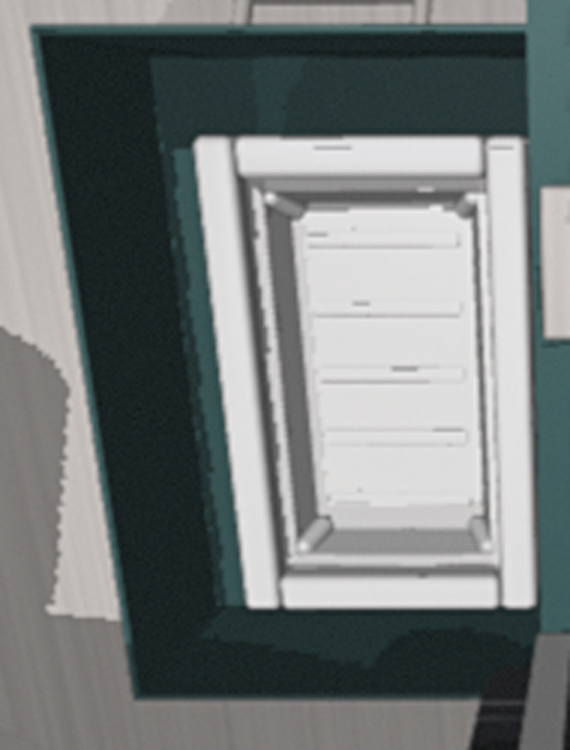

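View pics/d9z.png

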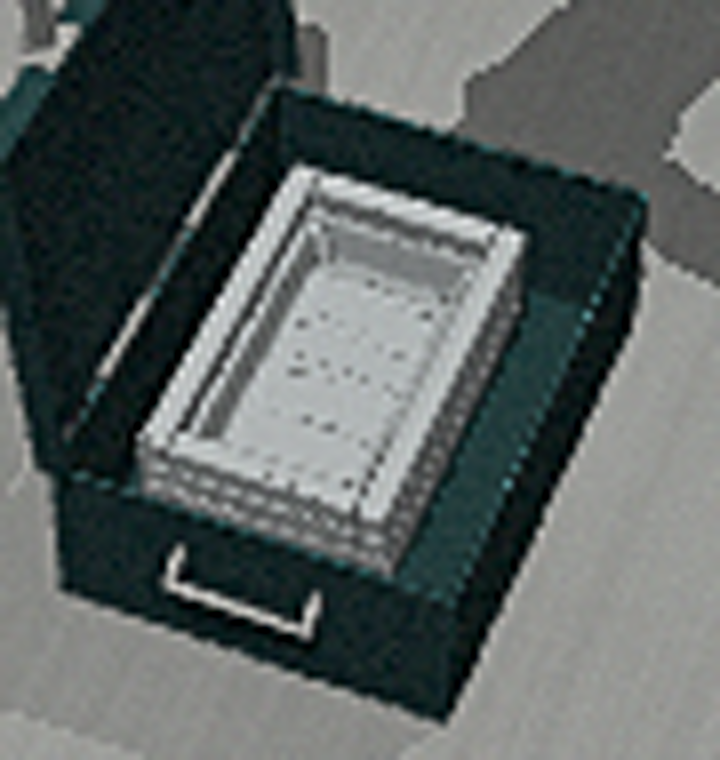

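```bash
python3 - <<'E'
import pickle; from h import *
L=lambda n:pickle.load(open(n+".pkl","rb"))
w9,w8,d9=L("w9"),L("w8"),L("d9")
P={"FL":((169,163),(194,138),(387,522)),"BL":((486,163),(527,138),(143,440)),"FR":((165,626),(249,608),(525,237)),"BR":((449,626),(535,608),(303,165))}
X={}
for n,(a,b,c) in P.items():
    A=(w9,280+a[0]/3.5-.4,40+a[1]/3.5-.4);B=(w8,110+b[0]/3-.35,40+b[1]/3-.35);C=(d9,290+c[0]/8-.45,150+c[1]/8-.45)
    X[n],e=tri([A,B,C]); print(n,X[n].round(4),np.round(e,4),tri([A,B])[0].round(4),tri([A,C])[0].round(4))
print((X["FL"]+X["FR"])/2,(X["BL"]+X["BR"])/2, np.linalg.norm(X["FL"]-X["FR"]),np.linalg.norm(X["FL"]-X["BL"]))
# box front-top corners
print("box FL",onz(w9,280+42/3.5,40+58/3.5,.086),"FR",onz(w9,280+57/3.5,40+712/3.5,.086))
E
```

```text
FL [0.5237 0.0401 0.0736] [0.0012 0.0006 0.0017] [0.5247 0.0404 0.0743] [0.5233 0.0404 0.0747]
BL [0.6333 0.036  0.0733] [0.0014 0.0017 0.003 ] [0.635  0.0365 0.0717] [0.6317 0.0367 0.0759]
FR [ 0.5186 -0.1307  0.0699] [0.0007 0.0011 0.0012] [ 0.5191 -0.1298  0.0737] [ 0.5194 -0.1325  0.0663]
BR [ 0.6274 -0.1358  0.0691] [0.0031 0.0002 0.0033] [ 0.6283 -0.1324  0.077 ] [ 0.627  -0.1352  0.0701]
[ 0.52119084 -0.04533089  0.0717498 ] [ 0.63035416 -0.04988283  0.07121846] 0.17091187425989732 0.10967491021614352
box FL [0.48372649 0.07436697 0.086     ] FR [ 0.47669932 -0.15968647  0.086     ]
```

```bash
cat > off.py <<'E'
from rig import env; from h import *
o=env.observe(); R=np.array(o["tool_rot"]); d=env.get_image("wrist"); c=-np.array(d["R"]).T@np.array(d["t"])
print((R.T@(c-o["position"])).round(4),np.round(R,4).tolist(),np.round(o["position"],4))
E
python3 off.py
python3 -m pendant '[[[0,0,0],[0.1,0,0]],[[0,0,0],[0.1,0,0]],[[0,0,0],[0,0,0]]]' -1
python3 off.py; python3 look.py s10 scene 265 60 325 120 10; python3 look.py w10 wrist
python3 -m pendant '[[[0,0,0],[-0.1,0,0]],[[0,0,0],[-0.1,0,0]],[[0,0,0],[0,0,0]]]' -1
python3 off.py;python3 look.py s11 scene 265 60 325 120 10
```

```text
[ 7.770e-02 -1.000e-04 -1.584e-01] [[0.0366, 0.9993, 0.0002], [0.9993, -0.0366, -0.0], [-0.0, 0.0002, -1.0]] [ 0.5069 -0.043   0.3612]
time_s: 12.12
position: [0.5083, -0.0432, 0.3585]
tool_rot: [[0.036, 0.949, -0.313], [0.999, -0.034, 0.012], [0.001, -0.313, -0.95]]
ft_force: [-0.5, -0.2, -0.5]
grip_width: 0.0001
[ 0.0777 -0.0004 -0.1584] [[0.036, 0.9492, -0.3127], [0.9994, -0.0338, 0.0123], [0.0011, -0.3129, -0.9498]] [ 0.5083 -0.0432  0.3585]
time_s: 12.65
position: [0.5043, -0.0425, 0.3637]
tool_rot: [[0.037, 0.999, 0.004], [0.999, -0.037, -0.001], [-0.001, 0.004, -1.0]]
ft_force: [0.1, 0.6, 0.5]
grip_width: 0.0
[ 7.770e-02 -1.000e-04 -1.584e-01] [[0.0371, 0.9993, 0.0044], [0.9993, -0.0371, -0.0013], [-0.0011, 0.0045, -1.0]] [ 0.5043 -0.0425  0.3637]
```

View pics/s10.png

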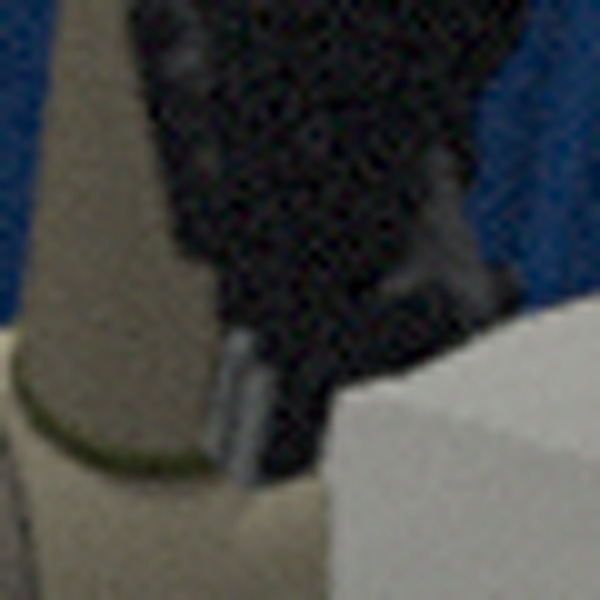

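View pics/s11.png

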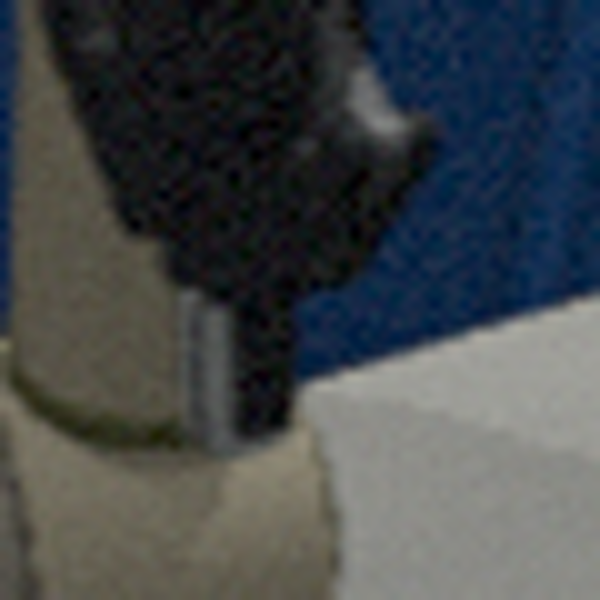

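```bash
python3 - <<'E'
import pickle; from h import *
s=pickle.load(open("s10.pkl","rb"))
pa=np.array([.5043,-.0425,.3637]);za=np.array([.0044,-.0013,-1]);pb=np.array([.5083,-.0432,.3585]);zb=np.array([-.3127,.0123,-.9498])
for k in (.019,0,-.01,-.02,-.03):
    print(k,[((proj(s,p+k*z)-[265,60])*10).round(0) for p,z in ((pa,za),(pb,zb))])
E
```

```text
0.019 [array([240., 574.]), array([234., 588.])]
0 [array([238., 499.]), array([247., 526.])]
-0.01 [array([237., 459.]), array([253., 493.])]
-0.02 [array([236., 419.]), array([260., 459.])]
-0.03 [array([235., 378.]), array([267., 425.])]
```

```bash
python3 -m pendant '[[[-0.01,0.12,0.2],[0,0,0]],[[-0.01,0.1,0.4],[0,0,0]],[[0,0,0.4],[0,0,0]],[[0,0,0.4],[0,0,0]],[[0,0,0.4],[0,0,0]],[[0,0,0.4],[0,0,0]],[[0,0,0.4],[0,0,0]],[[0,0,0.15],[0,0,0]],[[0,0,0],[0,0,0]],[[0,0,0],[0,0,0]]]'
python3 look.py w12 wrist;python3 look.py d12 side 300 130 400 245 7
```

```text
time_s: 14.0
position: [0.5288, -0.0459, 0.0867]
tool_rot: [[0.036, 0.999, 0.0], [0.999, -0.036, -0.0], [-0.0, 0.0, -1.0]]
ft_force: [-0.1, -0.2, 0.8]
grip_width: 0.0001
```

View pics/w12.png

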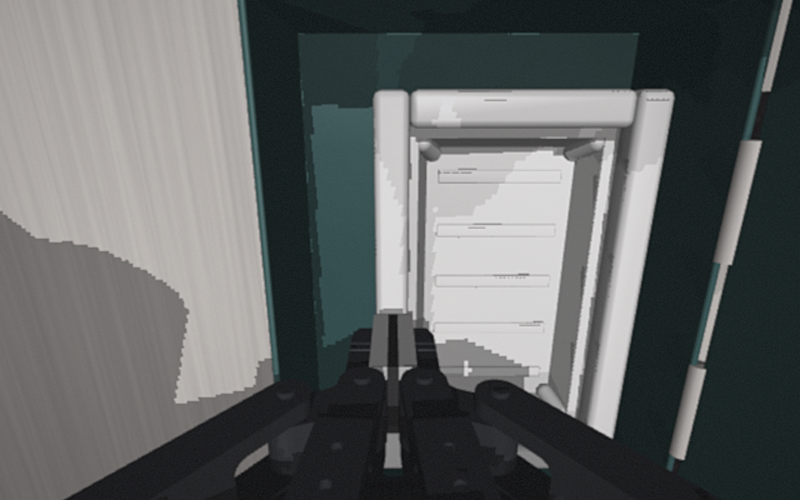

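View pics/d12.png

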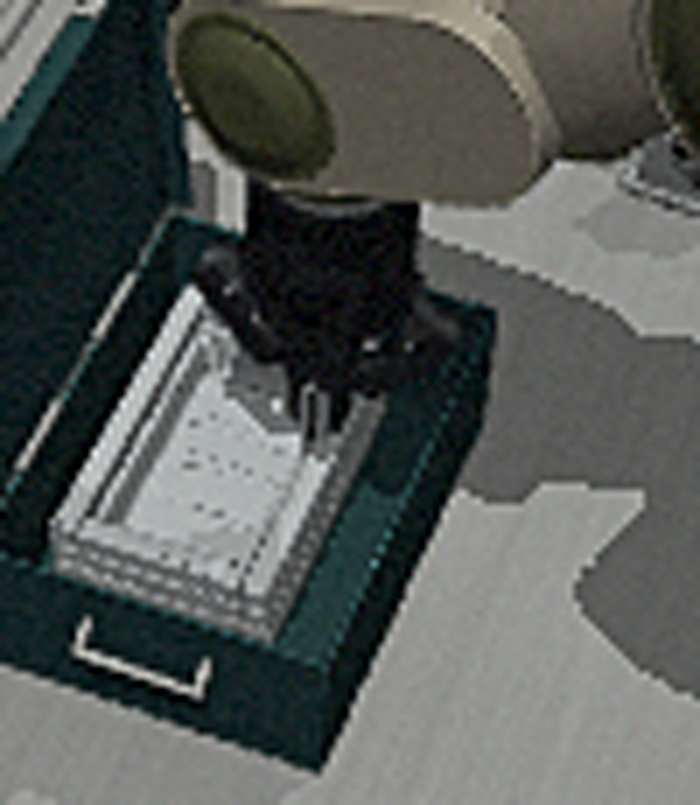

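```bash
python3 -m pendant '[[[0,0,0.09],[0,0,0]],[[0,0,0.09],[0,0,0]],[[0,0,0],[0,0,0]]]'
for z in 1 2; do :; done
python3 -m pendant '[[[0,0,0.03],[0,0,0]],[[0,0,0],[0,0,0]]]'
python3 -m pendant '[[[0,0,0.025],[0,0,0]],[[0,0,0],[0,0,0]]]'
```

```text
time_s: 14.48
position: [0.5276, -0.0455, 0.0675]
tool_rot: [[0.037, 0.999, -0.002], [0.999, -0.037, 0.0], [0.0, -0.002, -1.0]]
ft_force: [-0.7, 0.6, 0.6]
grip_width: -0.0003
time_s: 14.72
position: [0.5281, -0.0457, 0.0653]
tool_rot: [[0.037, 0.999, -0.0], [0.999, -0.037, 0.0], [0.0, -0.0, -1.0]]
ft_force: [0.4, -0.3, 0.4]
grip_width: -0.0001
time_s: 14.98
position: [0.5281, -0.0457, 0.0627]
tool_rot: [[0.036, 0.999, -0.0], [0.999, -0.036, 0.0], [0.0, -0.0, -1.0]]
ft_force: [-1.1, 0.0, -0.1]
grip_width: -0.0003
```

```bash

python3 -m pendant '[[[0,0,0.02],[0,0,0]],[[0,0,0],[0,0,0]]]' | sed -n '1,2p;4p'
python3 -m pendant '[[[0,0,0.015],[0,0,0]],[[0,0,0],[0,0,0]]]'| sed -n '1,2p;4p'
```

```text
time_s: 15.22
position: [0.5283, -0.0457, 0.062]
ft_force: [-3.2, 0.7, 10.8]
time_s: 15.48
position: [0.5284, -0.0457, 0.0619]
ft_force: [-9.0, 1.6, 26.0]
```

```bash

python3 -m pendant '[[[0,0,-0.15],[0,0,0]],[[0,0,-0.15],[0,0,0]],[[0,0,0],[0,0,0]],[[0,0,0],[0,0,0]]]' -0.3
python3 -m pendant '[[[0,0,0.1],[0,0,0]],[[0,0,0.1],[0,0,0]],[[0,0,0.1],[0,0,0]],[[0,0,0],[0,0,0]],[[0,0,0],[0,0,0]]]'
```

```text
time_s: 15.98
position: [0.5279, -0.0456, 0.0889]
tool_rot: [[0.037, 0.999, -0.001], [0.999, -0.037, 0.0], [0.0, -0.001, -1.0]]
ft_force: [0.6, -0.5, -0.3]
grip_width: 0.0301
time_s: 16.6
position: [0.5283, -0.0457, 0.0594]
tool_rot: [[0.037, 0.999, 0.0], [0.999, -0.037, -0.0], [-0.0, 0.0, -1.0]]
ft_force: [-0.0, 0.4, 0.5]
grip_width: 0.0298
```

```bash

python3 -m pendant '[[[0,0,0.08],[0,0,0]],[[0,0,0],[0,0,0]]]'
python3 look.py w13 wrist;python3 look.py d13 side 300 130 400 245 7
```

```text
time_s: 16.85
position: [0.5278, -0.0456, 0.0508]
tool_rot: [[0.036, 0.999, -0.001], [0.999, -0.036, 0.0], [0.0, -0.001, -1.0]]
ft_force: [0.1, -0.6, -0.0]
grip_width: 0.0297
```

View pics/w13.png

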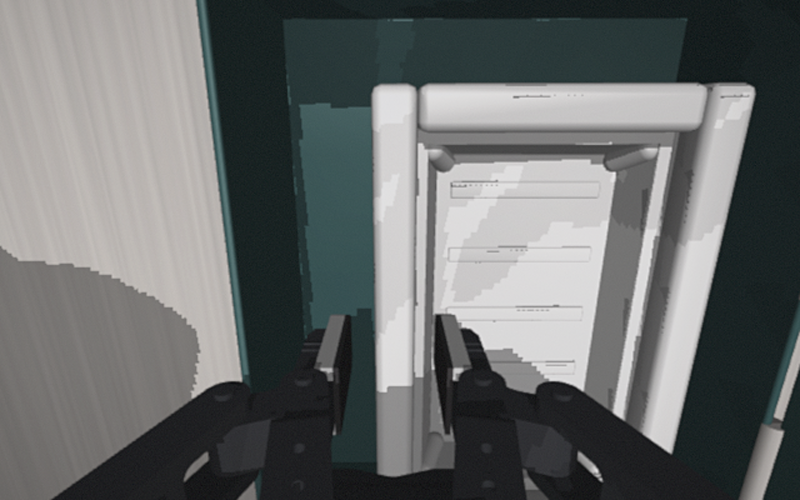

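View pics/d13.png

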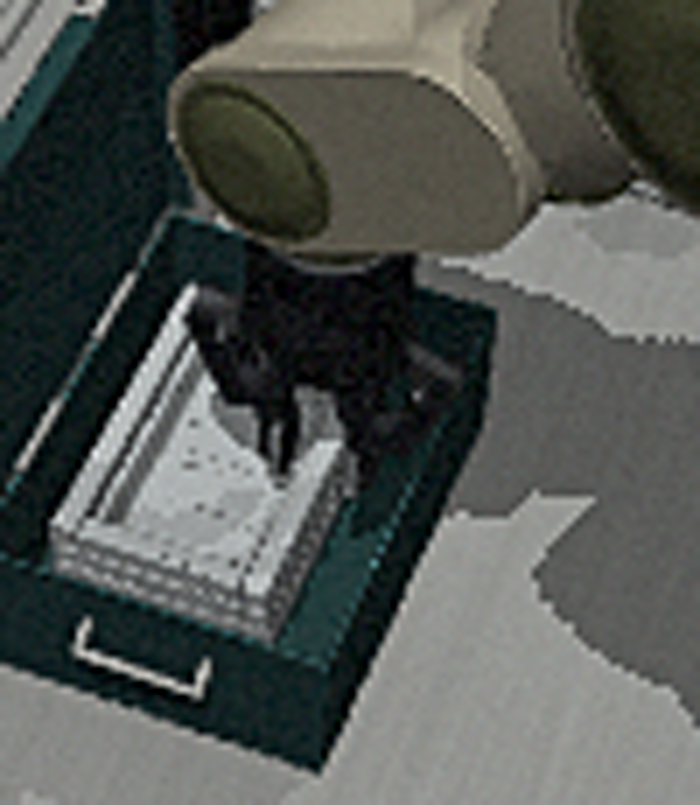

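```bash

python3 -m pendant '[[[0,0,0],[0,0,0]],[[0,0,0],[0,0,0]],[[0,0,0],[0,0,0]],[[0,0,0],[0,0,0]]]' -1 60
python3 look.py w14 wrist
```

```text
time_s: 17.45
position: [0.5283, -0.0457, 0.0517]
tool_rot: [[0.036, 0.999, 0.001], [0.999, -0.036, -0.0], [-0.0, 0.001, -1.0]]
ft_force: [-0.5, 1.5, 5.4]
grip_width: 0.0113
```

View pics/w14.png

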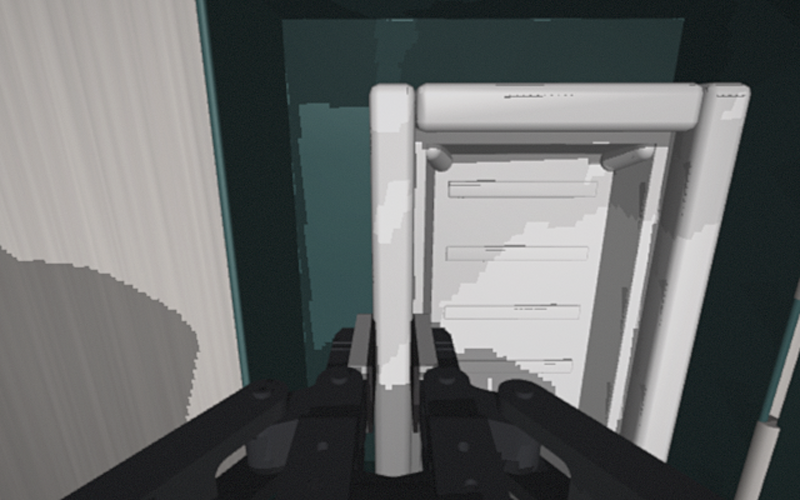

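```bash

python3 -m pendant '[[[0,-0.002,-0.0254],[0.016,0,0]],[[0,-0.002,-0.0254],[0.016,0,0]],[[0,-0.002,-0.0254],[0.016,0,0]],[[0,-0.002,-0.0254],[0.016,0,0]],[[0,-0.002,-0.0254],[0.016,0,0]],[[0,0,0],[0,0,0]]]'
python3 look.py w15 wrist;python3 look.py d15 side 300 130 400 245 7
```

```text
time_s: 18.25
position: [0.5278, -0.0457, 0.0638]
tool_rot: [[0.036, 0.991, -0.125], [0.999, -0.036, 0.005], [0.0, -0.126, -0.992]]
ft_force: [-0.1, -0.8, 1.4]
grip_width: 0.0119
```

View pics/w15.png

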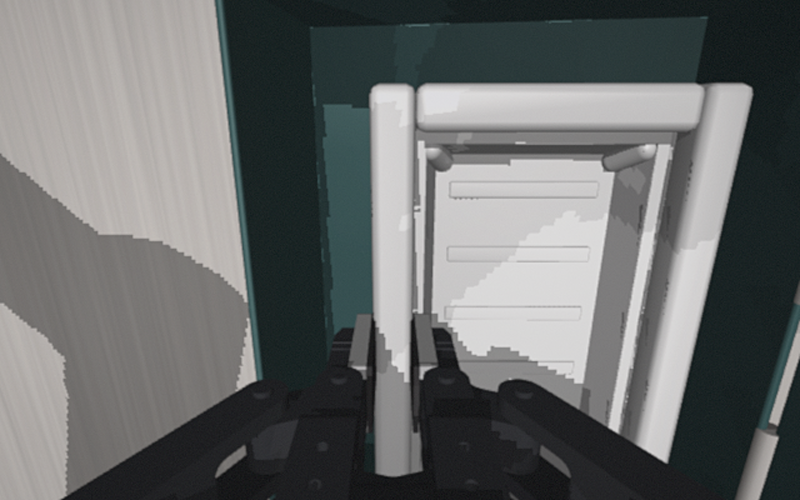

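View pics/d15.png

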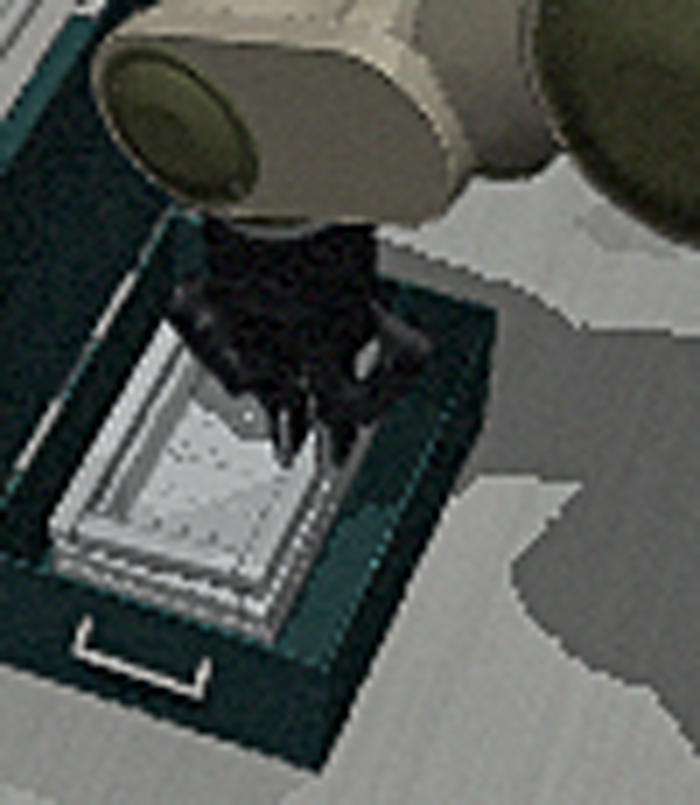

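```bash

python3 look.py s15 scene 240 60 400 290 3.4
```

```text
(no output)
```

View pics/s15.png

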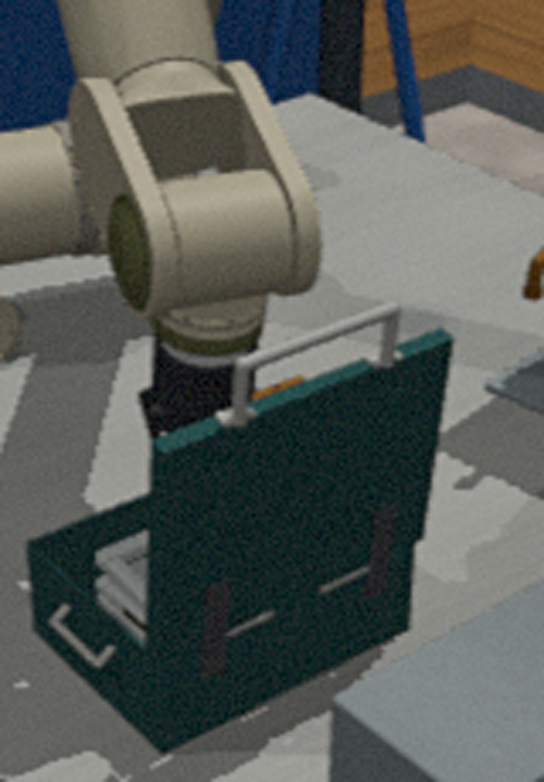

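```bash
python3 - <<'E'
import pickle; from h import *
s=pickle.load(open("s15.pkl","rb"))
p=np.array([.5278,-.0457,.0638]);z=np.array([.125,-.005,.992])
for D in (.2,.25,.3,.35):
    c=p+D*z; print(D,((proj(s,c)-[240,60])*3.4).round(), ((proj(s,c+[0,0,.06])-[240,60])*3.4).round(),c.round(3))
E
```

```text
0.2 [206. 328.] [205. 250.] [ 0.553 -0.047  0.262]
0.25 [211. 267.] [210. 186.] [ 0.559 -0.047  0.312]
0.3 [216. 204.] [215. 119.] [ 0.565 -0.047  0.361]
0.35 [221. 137.] [220.  47.] [ 0.572 -0.047  0.411]
```

```bash

python3 -m pendant '[[[0,-0.002,-0.0254],[0.016,0,0]],[[0,-0.002,-0.0254],[0.016,0,0]],[[0,-0.002,-0.0254],[0.016,0,0]],[[0,-0.002,-0.0254],[0.016,0,0]],[[0,-0.002,-0.0254],[0.016,0,0]],[[0,0,0],[0,0,0]]]'
python3 look.py w16 wrist;python3 look.py d16 side 300 130 400 245 7
```

```text
time_s: 19.15
position: [0.5295, -0.0458, 0.0766]
tool_rot: [[0.036, 0.968, -0.247], [0.999, -0.035, 0.009], [-0.0, -0.247, -0.969]]
ft_force: [2.0, 1.1, 0.6]
grip_width: 0.0117
```

View pics/w16.png

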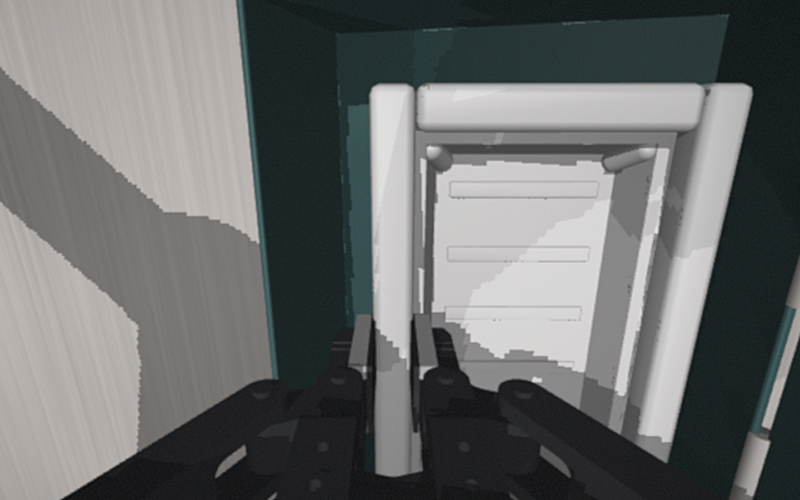

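View pics/d16.png

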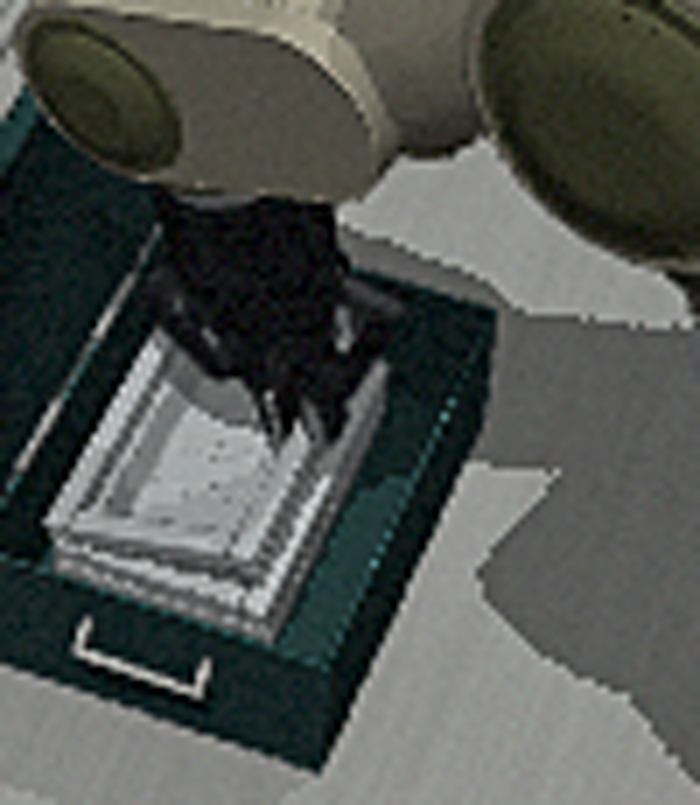

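```bash

python3 -m pendant '[[[0,-0.008,-0.03],[0.008,0,0]],[[0,-0.01,-0.04],[0,0,0]],[[0,-0.01,-0.04],[0,0,0]],[[0,0,0],[0,0,0]]]'
python3 look.py d17 side 300 130 400 245 7
```

```text
time_s: 19.75
position: [0.5292, -0.0457, 0.0884]
tool_rot: [[0.036, 0.965, -0.26], [0.999, -0.035, 0.009], [-0.0, -0.26, -0.965]]
ft_force: [-0.7, 0.2, -1.6]
grip_width: 0.0115
```

View pics/d17.png

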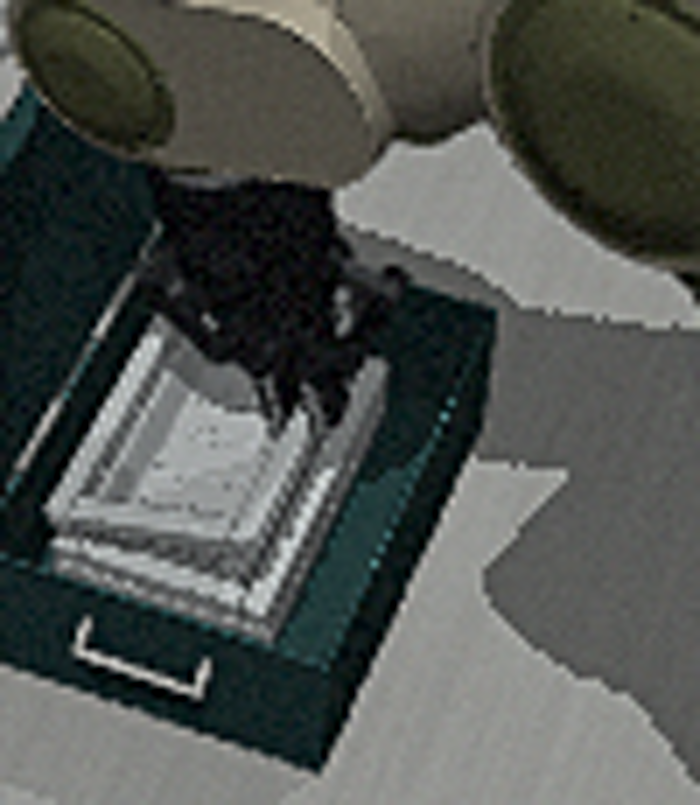

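```bash

python3 -m pendant '[[[0,-0.039,-0.145],[0,0,0]],[[0,-0.05,-0.19],[0,0,0]],[[0,-0.05,-0.19],[0,0,0]],[[0,-0.05,-0.19],[0,0,0]],[[0,-0.05,-0.1],[-0.041,0,0]],[[0,-0.05,-0.1],[-0.041,0,0]],[[0,-0.05,-0.1],[-0.041,0,0]],[[0,-0.05,-0.1],[-0.042,0,0]],[[0,0,0],[0,0,0]]]'
python3 look.py d18 side; python3 look.py s18 scene;python3 look.py w18 wrist
```

```text
time_s: 20.92
position: [0.5161, -0.0452, 0.2064]
tool_rot: [[0.037, 0.999, -0.003], [0.999, -0.037, -0.001], [-0.001, -0.003, -1.0]]
ft_force: [-0.3, -0.6, -1.4]
grip_width: 0.0117
```

View pics/d18.png

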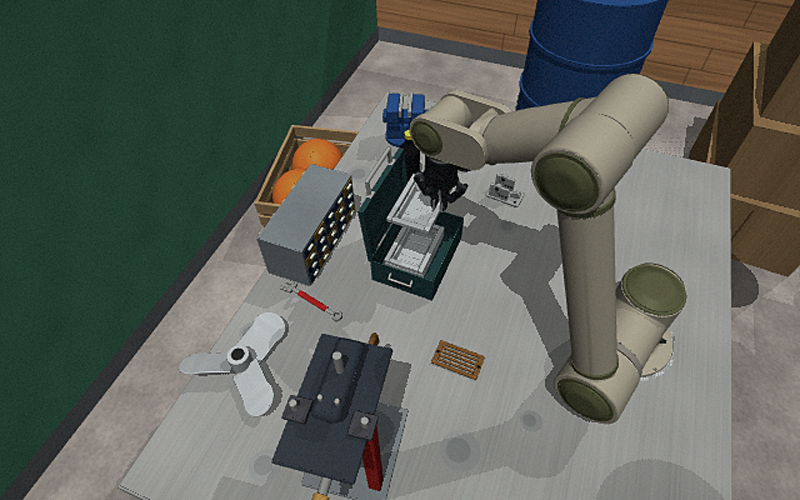

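View pics/s18.png

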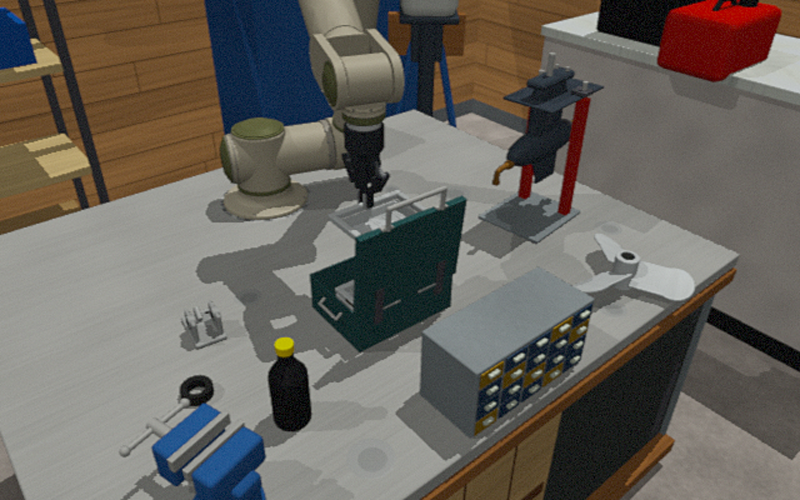

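View pics/w18.png

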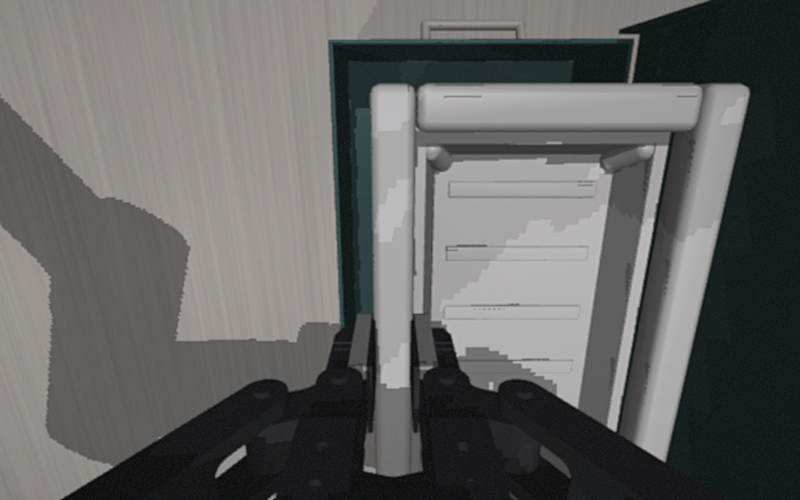

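```bash
python3 - <<'E'
from h import *; import pickle
s,d=pickle.load(open("v0.pkl","rb"))
S2=lambda u,v:(s,380+u/4-.4,40+v/4-.4); D2=lambda u,v:(d,210+u/4-.4,250+v/4-.4)
for n,a,b in [("a",S2(92,155),D2(415,115)),("b",S2(245,195),D2(190,70)),("c",S2(412,122),D2(30,480)),("bend",S2(72,385),D2(357,68)),("nose/elbow root",S2(115,362),D2(350,105))]:
    X,e=tri([a,b]); print(n,X.round(4),np.round(e,4))
w=pickle.load(open("w18.pkl","rb"))
p=np.array([.5161,-.0452,.2064])
E
```

```text
a [0.458  0.4027 0.3254] [0.001 0.001]
b [0.585  0.422  0.3287] [0.0012 0.0012]
c [0.5593 0.6511 0.3237] [0.0001 0.0001]
bend [0.5336 0.3201 0.1947] [0.0003 0.0003]
nose/elbow root [0.5312 0.3555 0.2028] [0.0075 0.0075]
```

```bash

python3 -m pendant '[[[0,-0.2,0],[0,0,0]],[[0.2,-0.3,0],[0,0,0]],[[0.4,-0.3,0],[0,0,0]],[[0.4,-0.1,0],[0,0,0]],[[0.4,0,0],[0,0,0]],[[0.4,0,0],[0,0,0]],[[0.2,0,0],[0,0,0]],[[0.05,0,0],[0,0,0]],[[0,0,0],[0,0,-0.06]],[[0,0,0],[0,0,-0.08]],[[0,0,0],[0,0,-0.08]],[[0,0,0],[0,0,-0.08]],[[0,0,0],[0,0,-0.08]],[[0,0,0],[0,0,-0.08]],[[0,0,0],[0,0,-0.04]],[[0,0,0],[0,0,0]]]' -1 80
python3 look.py d19 side; python3 look.py s19 scene
```

```text
time_s: 23.08
position: [0.4343, 0.1622, 0.2049]
tool_rot: [[-0.68, 0.733, -0.006], [0.733, 0.68, -0.0], [0.004, -0.004, -1.0]]
ft_force: [-0.8, 1.0, -1.9]
grip_width: 0.011
```

View pics/d19.png

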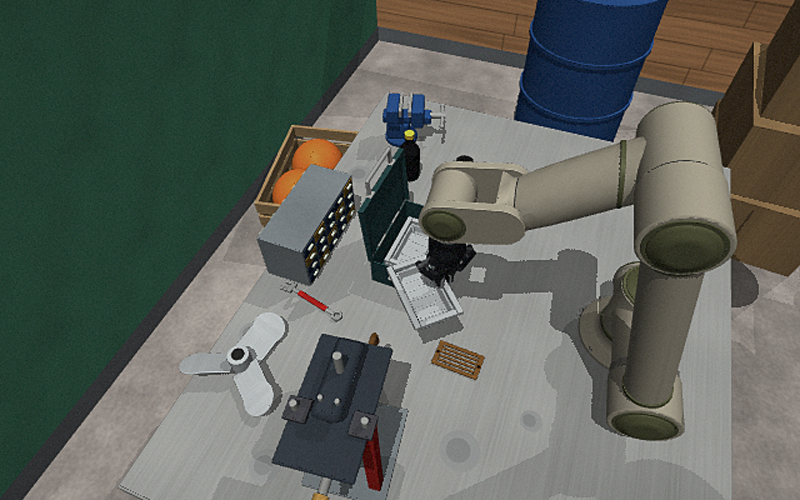

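View pics/s19.png

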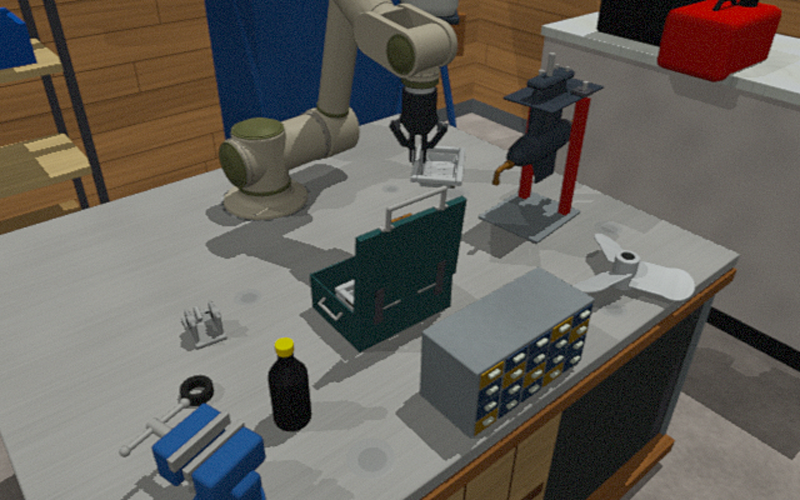

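```bash

python3 -m pendant '[[[0,0,0.2],[0,0,0]],[[0,0,0.3],[0,0,0]],[[0,0,0.3],[0,0,0]],[[0,0,0.2],[0,0,0]],[[0,0.15,0.03],[0,0,0]],[[0,0.2,0],[0,0,0]],[[0,0.15,0],[0,0,0]],[[0,0,0],[0,0,0]]]'
python3 look.py d20 side 220 190 420 340 4; python3 look.py s20 scene 300 60 500 210 4;python3 look.py w20 wrist
```

```text
time_s: 24.18
position: [0.4715, 0.1978, 0.1025]
tool_rot: [[-0.681, 0.732, -0.003], [0.732, 0.681, 0.001], [0.002, -0.002, -1.0]]
ft_force: [-0.3, -0.5, -1.8]
grip_width: 0.0109
```

View pics/d20.png

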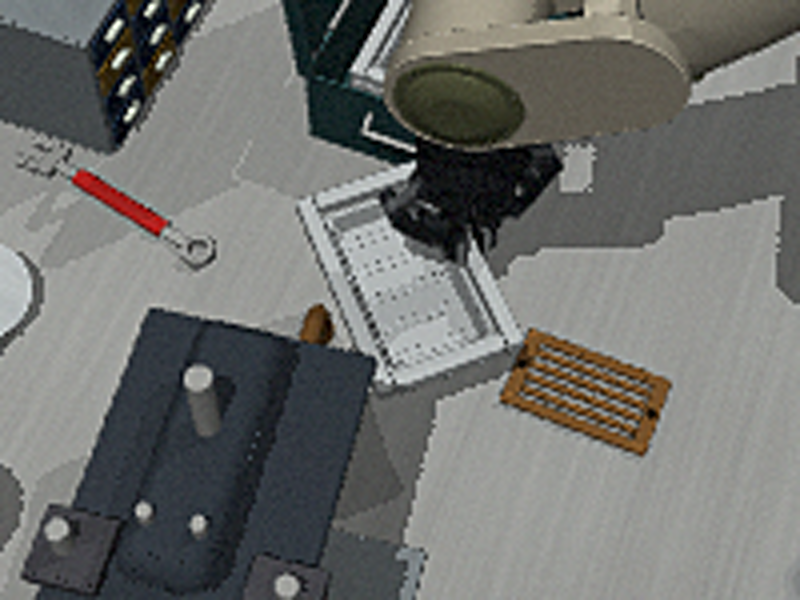

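View pics/s20.png

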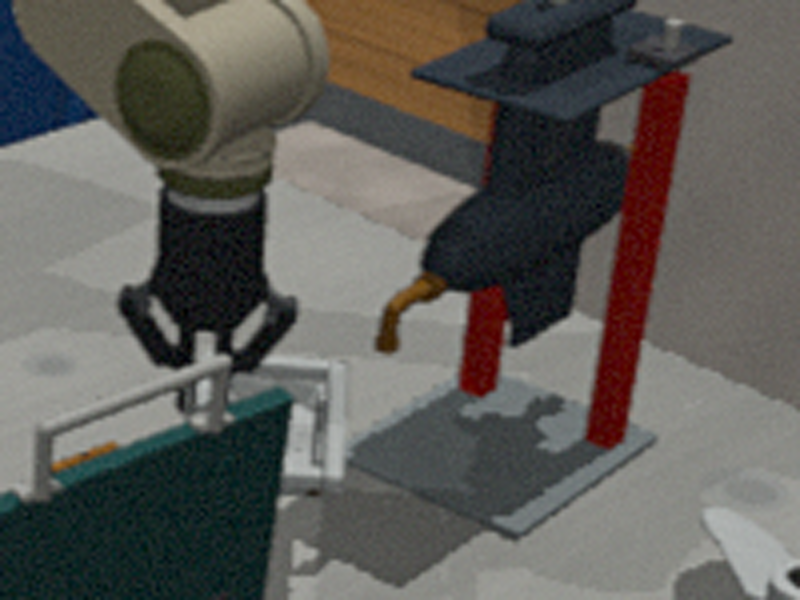

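View pics/w20.png

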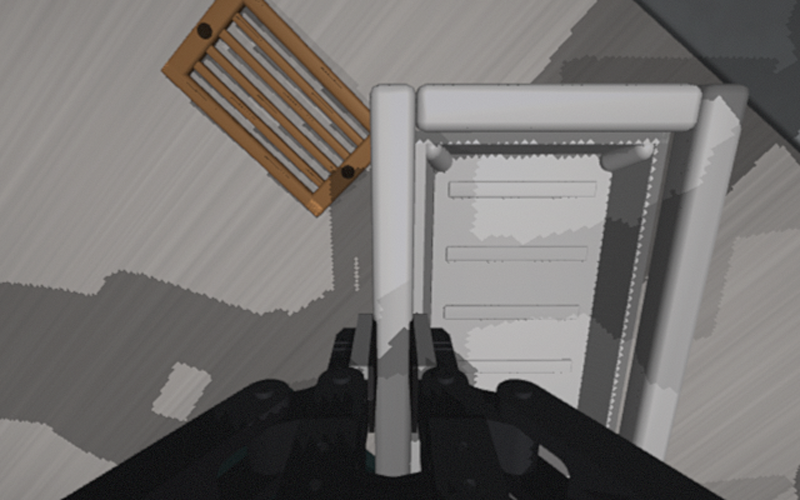

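```bash

python3 -m pendant '[[[0.01,0.13,0],[0,0,0]],[[0.01,0.13,0],[0,0,0]],[[0.01,0.1,0],[0,0,0]],[[0,0,0],[0,0,0]]]'
python3 look.py d21 side 220 190 420 340 4; python3 look.py s21 scene 300 60 500 210 4;python3 look.py w21 wrist
```

```text
time_s: 24.82
position: [0.4949, 0.2242, 0.1016]
tool_rot: [[-0.681, 0.732, -0.005], [0.732, 0.681, 0.0], [0.003, -0.003, -1.0]]
ft_force: [-1.4, -0.2, -2.1]
grip_width: 0.0107
```

View pics/d21.png

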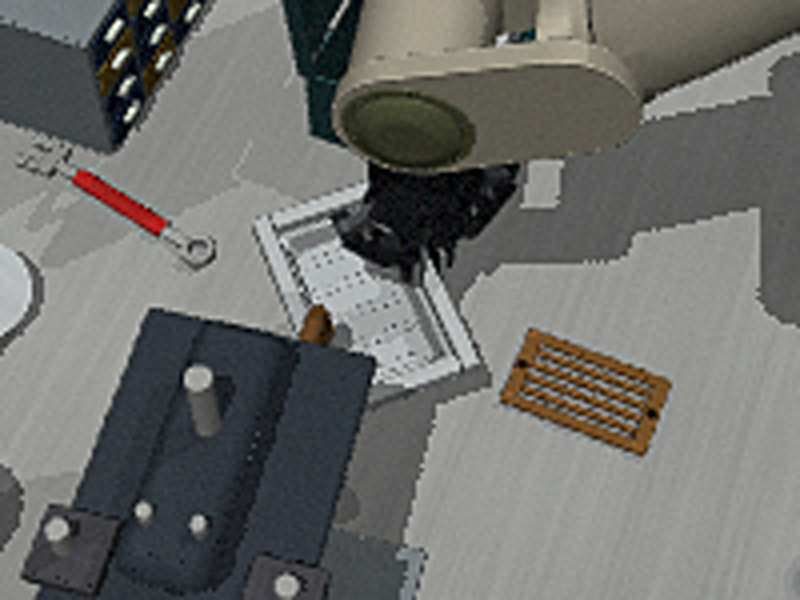

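View pics/s21.png

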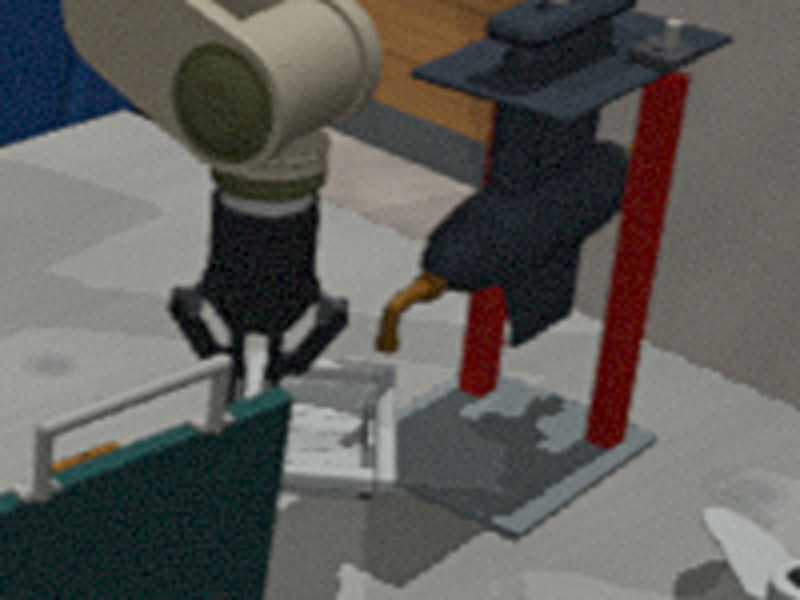

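View pics/w21.png

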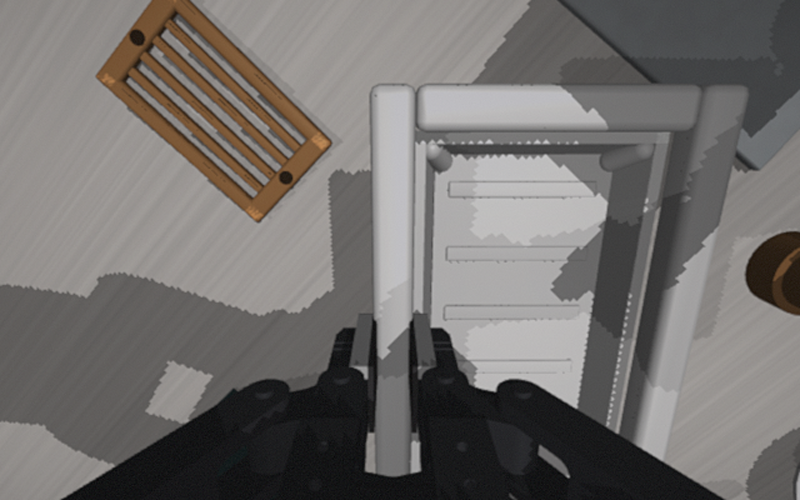

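```bash
python3 - <<'E'
import pickle; from h import *
w=pickle.load(open("w21.pkl","rb"))
for z in (.16,.18,.2): print(z,(proj(w,[.534,.318,z])*1.25).round())
E
```

```text
0.16 [775. 268.]
0.18 [859. 302.]
0.2 [990. 354.]
```

```bash

python3 -m pendant '[[[0,0.08,0],[0,0,0]],[[0,0.08,0],[0,0,0]],[[0,0.08,0],[0,0,0]],[[0,0,0],[0,0,0]],[[0,0,0],[0,0,0]]]'
python3 look.py d22 side; python3 look.py s22 scene 240 60 500 260 3;python3 look.py w22 wrist; python3 look.py d22z side 220 130 420 280 4
```

```text
time_s: 25.6
position: [0.512, 0.24, 0.1016]
tool_rot: [[-0.681, 0.732, -0.005], [0.732, 0.681, 0.0], [0.003, -0.004, -1.0]]
ft_force: [-0.0, 0.5, -1.4]
grip_width: 0.0109
```

View pics/d22z.png

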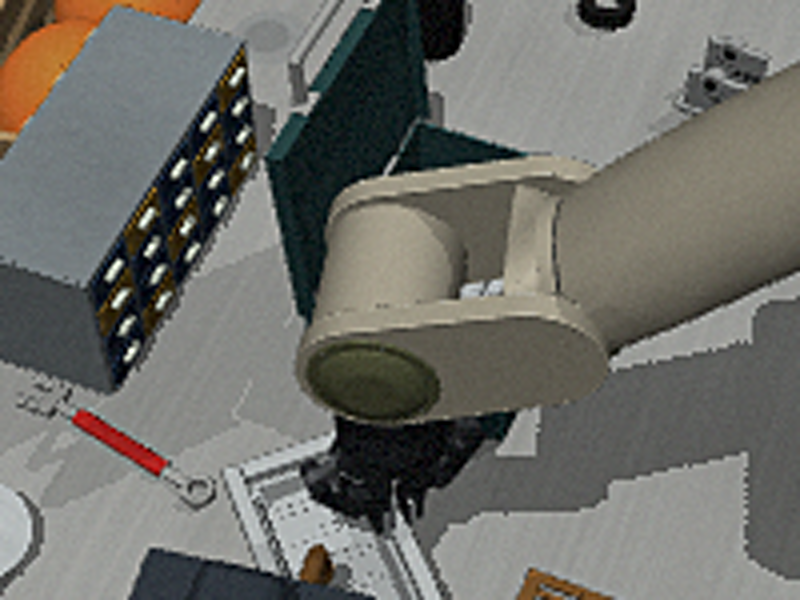

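View pics/s22.png

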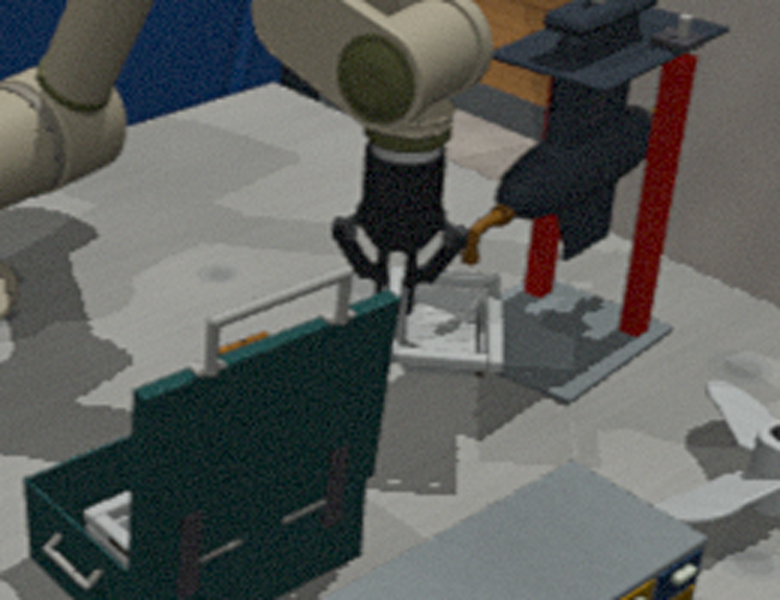

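View pics/w22.png

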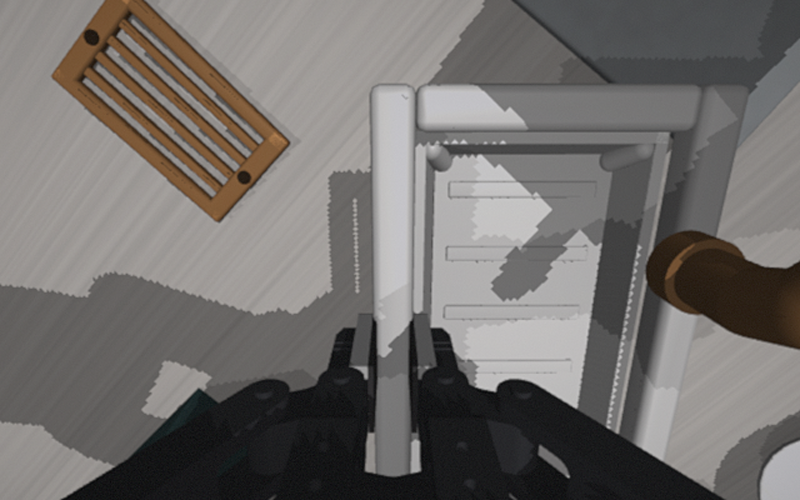

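```bash
python3 - <<'E'
import pickle; from h import *
from rig import env
w=pickle.load(open("w22.pkl","rb")); w1=pickle.load(open("w21.pkl","rb"))
f=lambda w,u,v,z:onz(w,u/1.25,v/1.25,z)
m=f(w,678,270,.16); print("mouth",m, "tri w21/w22",tri([(w,678/1.25,270/1.25),(w1,782/1.25,272/1.25)]))
for z in (.12,.125,.13):
    a=f(w,371,86,z);b=f(w,748,86,z); print(z,a,b,np.linalg.norm(a-b))
X=np.array([.732,.681]);Y=np.array([-.681,.732])
r=np.array(env.observe()["position"]); c=r[:2]+.0483*X
for q in (m[:2],np.array([.534,.318])): print("mouth in tray",X@(q-c),Y@(q-c))
E
```

```text
mouth [0.53498467 0.3179482  0.16      ] tri w21/w22 (array([0.53167515, 0.31691495, 0.16459549]), [np.float64(0.00012069892549230583), np.float64(0.00012069892549235433)])
0.12 [0.44929349 0.29866176 0.12      ] [0.53192511 0.37558123 0.12      ] 0.11289193706289449
0.125 [0.44968713 0.29860412 0.125     ] [0.52937675 0.37278497 0.125     ] 0.10887255494533686
0.13 [0.45008077 0.29854648 0.13      ] [0.52682839 0.3699887  0.13      ] 0.10485317282777912
mouth in tray 0.02170367982218409 0.0414727482158411
mouth in tray 0.021018171748750397 0.04218122584957588
```

```bash

python3 -m pendant '[[[0,0.04,0],[0,0,0]],[[0,0,0],[0,0,0]],[[0,0,0],[0,0,0]],[[0,0,0],[0,0,0]],[[0,0,0],[0,0,0]],[[0,0,0],[0,0,0]]]'
python3 - <<'E'
import pickle; from h import *
crop(pickle.load(open("d18.pkl","rb")),"d18z",285,140,385,245,7)
E
python3 look.py s23 scene; python3 look.py w23 wrist
```

```text
time_s: 26.55
position: [0.515, 0.2427, 0.1018]
tool_rot: [[-0.681, 0.732, -0.005], [0.732, 0.681, 0.0], [0.003, -0.003, -1.0]]
ft_force: [0.6, 0.2, -1.7]
grip_width: 0.0111
```

View pics/d18z.png

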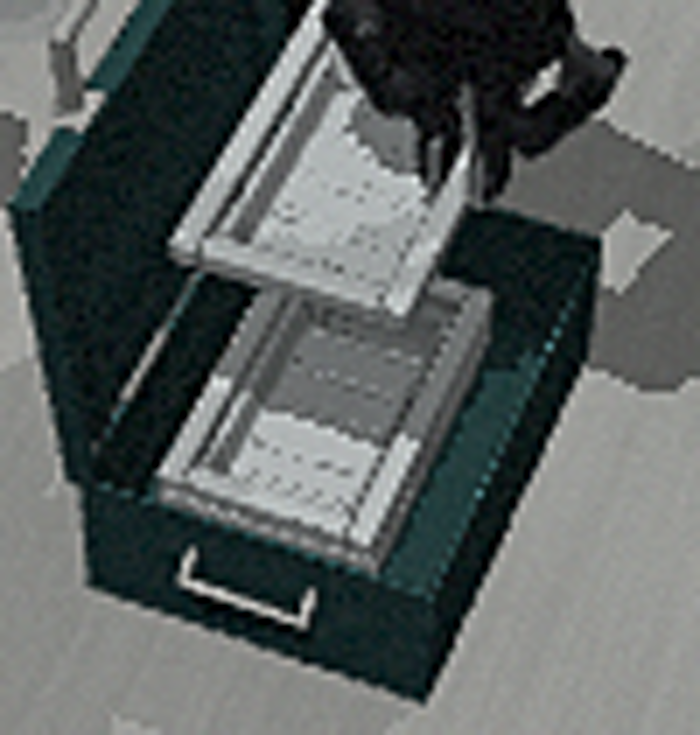

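View pics/s23.png

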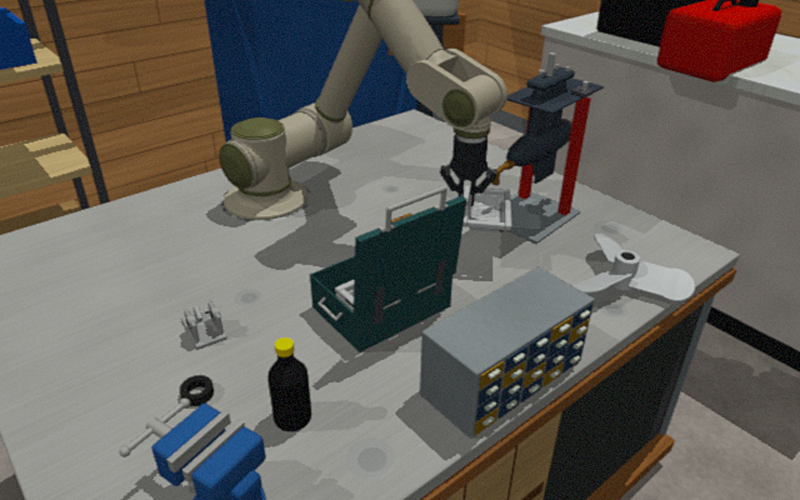

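View pics/w23.png

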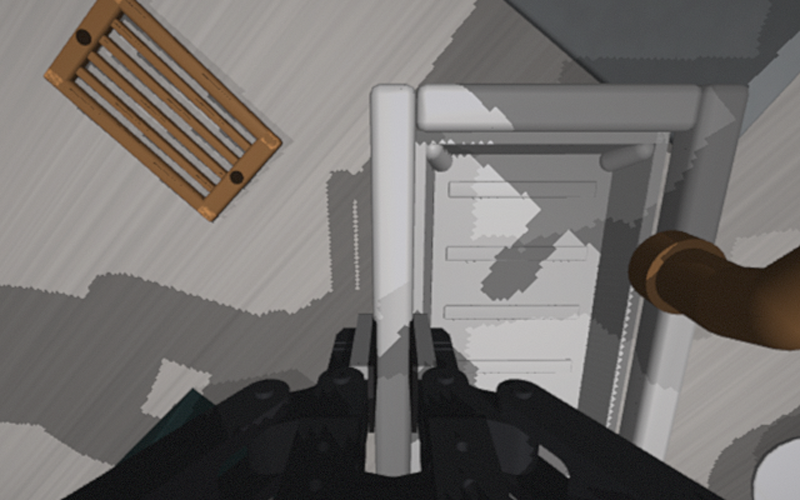

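```bash
python3 - <<'E'
from rig import env
import numpy as np
o=env.observe();print(np.round(o["ft_force"],2),np.abs(o["qvel"]).max(),o["grip_width"])
print(env.close_job())
E
```

```text
[-0.04 -0.95 -2.07] 0.06900849467705758 0.01064175149685756
the job is handed in; nothing more can be done
None
```

The job is handed in at about 26.6 s of the 69 s allowed: the lid is open on its stop, and the top tray is held level under the drain elbow. The hand-in gives no verdict, so the checks below are my own.

**What I did**
- **Lid:** I gripped it by its bar and moved it round slowly until it came onto its stop, at about 24 N. I then released it, and it stayed open in later pictures.
- **Peel:** I took the top tray at the middle of its front rim and tipped it about its back edge to about 0.25 rad. Then I lifted it out, levelled it, turned it 45° and moved it under the elbow.

**Last checks**
- **Mouth over the tray:** the drain mouth is about 17 mm behind and 41 mm left of the tray's middle (limits 32 and 62 mm). It stands about 36 mm above the rim (2–68 mm allowed).
- **Hold:** the tool is within 0.5° of vertical and still. The grip width is 11 mm, and the wrist shows about 2 N down, close to the tray's weight. A sideways reading of about 1 N is near the noise seen in free air.
- **Next tray:** it lay flat in its nest in a side picture just after the lift. The arm hid it from that camera at the end, so I judged its position by eye and did not measure it.
- **Other things:** nothing else on the bench looked moved in the pictures.

**What disagreed or failed**
- **First grasp of the bar:** it closed above the bar. The pictures showed the fingertips about 10–12 mm short of the reported TCP point, where the text puts them 19 mm ahead of it. I corrected for this and fixed the depth by a light touch on the rim, which peaked at about 26 N.
- **Rim height:** the cameras put it at about 72–75 mm, against 77 mm from the text. I worked from the touch reading instead.

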